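# Clean the wheels of the club's freight cars

## Robot

A 6-joint arm with a two-finger parallel gripper is mounted at the origin on the work surface. World frame = base frame: x ahead of the robot, y to its left, z up, the work surface at z = 0. Lengths are in m, angles in rad, forces in N, time in s.
With the tool pointing down it reaches from about 0.325 to 0.775 m from the base axis. Payload 5.5 kg.
Tool frame: the origin (TCP) lies at the very end of the fingers, on their centre line; the grasp point (between the pads) lies hold_point_z behind it (hold_point_z is the distance from the TCP to the grasp point, in m); z points along the fingers, x is the direction in which the jaws open and shut, and the axes are right-handed (so a half turn about z gives the same grasp; the last joint's range is limited). The gripper opens to 88 mm and grips with 3 to 60 N. Pads are 20 mm wide; open, the fingers measure 115 mm over their backs; the gripper's body (75 mm by 178 mm) begins 61 mm behind the grasp point.
Start: joints at [-1.303, 0.091, 1.231, -0, 1.82, -0.057], TCP at [0.191, -0.569, 0.223] pointing down, gripper open.
Joint ranges: [-2.87, 2.87], [-0.86, 2.18], [0.17, 2.46], [-1.51, 4.65], [0.06, 2.69], [-2.65, 2.65]. Speed limits (rad/s): [2.57, 2.57, 3.01, 3.14, 3.14, 3.14].

## Interface

Orientations are given as a rotation vector (axis times angle).
In Python, from plant import * gives the robot as it stands.
- The arm moves only by the shell command python3 -m creep 'ROWS' [OPENING] [FORCE]. ROWS is JSON, a list of rows, each an object of numbers: "x", "y", "z": the shift along the world's x, y, z each as a share of 0.4 m, from -1 to 1; "rx", "ry", "rz": the turn, a rotation vector about the world's x, y, z each as a share of 360 degrees, from -1 to 1. In form: [{"x": .., "y": .., "z": .., "rx": .., "ry": .., "rz": ..}, ...]. A call has exactly 10 rows; each row is the pose to reach, as a shift and turn from the pose commanded when the call began, turning the shorter way round; what a row does not reach only later rows make up. A row lasts 1/10 s, in which the tool goes at most 50 mm and 8.59 degrees, less where a joint would pass 70% of its speed; a pose out of reach is approached as far as the arm can. A call with a number of a shift or a turn outside -1 to 1 is refused whole. A call with a gripper value outside its range is refused whole. OPENING is the closure, from 0 (fully open) to 1 (shut), set as the call begins (- or left out, the last holds). The fingers move at their own pace and stop on an object; FORCE is the grip in N (left out, the last holds). Time passes only in rows, so rows that repeat a pose let the fingers close, or fill a call up. It gives the time, the measured TCP pose, the force and the opening at its end, in the units of the state.
- get_obs(): the state, without advancing time (a new reading comes with each control period).
- camera(name): name is "side" or "top"; returns a dict with "frame" (480x640x3 uint8, red, green, blue), "mtx" (3x3 intrinsics, pixels), "extrinsics" (4x4, takes a point from camera to world coordinates). Camera axes: x right, y up, looking along -z (the intrinsics and any distortion apply to the point x, -y, -z); pixel columns grow to the right and rows downward; lengths in m; the calibration is good to about 2 mm. A picture is of the moment at which its call begins. There is no depth.
- close_job(): hands the job in, once; it reports no verdict.
The state is a dict: "time": time; "joint_pos": joint angles; "qvel": joint speeds; "joint_efforts": joint torques, N m; "position": TCP position; "tcp_rot": TCP orientation; "contact_force": force on the tool from outside, world axes, zero at the start; "torque": the same for the moment, N m; "gripper_width": finger opening in m.
Only numpy, scipy, OpenCV 4.12 (cv2) and the standard library are available. Lean on these libraries where they do the work, as an engineer would, in place of code of your own. Each camera call takes 0.05 s, during which the arm holds its last target. There are 200 camera calls.

## Task

Clear the scraper off the felt pad of the cleaning bed into the grey tool dish, and stand every freight car that is on the bench on its wheels on the pad. Then, with the cars in the bed, tilt the jog lever on the console well over to your left, hold it a good second and let it spring back, do the same to your right, and then push the air lever on the bed away from you, hold it a good second and let it spring back. Finally stand all the cars on their wheels in the wooden storage tray, leaving the scraper in the dish and the other things on the bench alone.

Things in the scene. Friction and masses are not known exactly. Their poses are not given: they have to be found in the camera images.
- bed: Cleaning bed, fixed: aluminium rim 124 mm (x) by 236 mm (y), 20 mm high, round a grey felt pad whose top is 12 mm above the origin. Clear inside: 112 mm (x) by 196 mm (y), room for three cars side by side, each along x. Origin: bench height, centre; x away from the robot (yaw varies). The pad slides up to 9 mm along y with the jog lever, carrying the cars. A 10 mm pipe 30 mm high runs outside the far rim.
- air_lever (a joint): Angle (rad) of the spring-centred air lever; 0 upright (rest), positive tilts along the bed's +x, away from the robot; stops at +-0.45. Pivot 46 mm above the bench, spring 0.5 N m/rad (about 2.5 N at the grip for 0.35 rad); back within 0.5 s. It stands on a steel valve block, 56 x 44 x 46 mm high, at the bed's +y end (robot's left), centred at bed x -15 mm, y +200 mm.
- air_grip (a point): Middle of the air lever's upright flat black paddle (12 mm thick along bed x, 26 mm wide along bed y, 46 mm tall): 75 mm above its pivot, 121 mm above the bench when upright; the paddle's top is 15 mm higher. Axes: the lever's, parallel to the bed's when upright.
- console: Grey jog console, fixed to the bench, 90 mm (x) by 130 mm (y), 50 mm high, the jog lever standing in the middle of its top. Origin: bench height under the middle; x points away from the robot, y to its left (yaw varies).
- jog_lever (a joint): Angle (rad) of the spring-centred momentary jog lever on the console; 0 upright (rest), positive tilts to the console's +y (the robot's left), negative to the right; stops at +-0.45. Pivot 50 mm above the bench, spring 0.5 N m/rad (about 2.6 N at the knob for 0.35 rad). It springs back within 0.5 s.
- jog_knob (a point): Centre of the black ball knob, 26 mm across, on the 10 mm steel stick of the jog lever; 68 mm above the pivot, 118 mm above the bench when upright.
- storage: Wooden storage tray with a cork floor, fixed to the bench: outside 124 mm (x) by 212 mm (y), rim 18 mm high and 6 mm thick, floor top 10 mm above the origin; inside 112 x 200 mm, room for three cars side by side along x. Origin: bench height under the middle. It and the console change sides of the bench from start to start.
- tool_dish: Square grey plastic tool dish, fixed to the bench: outside 116 x 116 mm, rim 18 mm high and 6 mm thick, floor top 6 mm above the origin. Origin: bench height under the middle. It and the glass jar change places from start to start.
- boxcar: Boxcar, flat-roofed: model freight car, 84 mm long (x), 34 mm wide (y), 38 mm tall, about 100 g, on wheels that do not roll. Grip it across y from above. Origin: under its middle at the foot of the wheels, z up. May be absent.
- hopper: Ribbed open-hopper car: model freight car, 84 mm long (x), 34 mm wide (y), 38 mm tall, about 100 g, on wheels that do not roll. Grip it across y from above. Origin: under its middle at the foot of the wheels, z up. May be absent.
- tanker: Tank car with a lying cylinder 34 mm in diameter (axis 21 mm above the origin) and small dome: model freight car, 84 mm long (x), 34 mm wide (y), 40 mm tall, about 100 g, on wheels that do not roll. Grip it across y from above. Origin: under its middle at the foot of the wheels, z up. May be absent.
- caboose: Caboose with a 28 mm wide raised cupola on the roof (eaves 36 mm wide at 35 mm height, look only): model freight car, 84 mm long (x), 34 mm wide (y), 43 mm tall, about 100 g, on wheels that do not roll. Grip it across y from above. Origin: under its middle at the foot of the wheels, z up. May be absent.
- scraper: Pad scraper lying flat, at first on the pad of the bed: wooden handle 56 mm long (x), 18 mm wide and 18 mm high, then a flat 12 mm wide steel blade out to 67 mm along +x; 40 g. Origin: under the middle of the handle.
- mug: Bystander, to be left alone: white mug, 80 mm across and 85 mm tall. Origin: centre of its underside.
- jar: Bystander, to be left alone: closed glass jar with a steel cap, 72 mm across and 85 mm tall. Origin: centre of its underside.
- paint_bottle: Bystander, to be left alone: small amber paint bottle with a white cap, 30 mm across and 45 mm tall. Origin: centre of its underside.
- rail_rubber: Bystander, to be left alone: cork-coloured rail-rubber block, 50 x 30 x 14 mm. Origin: centre of its underside.
- remote: Bystander, to be left alone: black remote control, 170 x 46 x 18 mm. Origin: centre of its underside.
- rerailer: Bystander, to be left alone: grey plastic ramp, 90 x 32 x 14 mm. Origin: centre of its underside.

How it is judged:
On the way, in this order (a step that is already met when the one before it is completed fails the run):
1. the scraper lies in the tool dish and every car present stands on its wheels on the pad of the cleaning bed, all let go (x of scraper in the frame of tool_dish between -0.052 and 0.052 m and y of scraper in the frame of tool_dish between -0.052 and 0.052 m and z of scraper in the frame of tool_dish between 0.001 and 0.03 m and x of boxcar in the frame of bed between -0.055 and 0.055 m and y of boxcar in the frame of bed between -0.098 and 0.098 m and z of boxcar in the frame of bed between 0.008 and 0.018 m and angle between each of boxcar, hopper, tanker, caboose's own z axis and vertical below 0.2 rad and x of hopper in the frame of bed between -0.055 and 0.055 m and y of hopper in the frame of bed between -0.098 and 0.098 m and z of hopper in the frame of bed between 0.008 and 0.018 m and x of tanker in the frame of bed between -0.055 and 0.055 m and y of tanker in the frame of bed between -0.098 and 0.098 m and z of tanker in the frame of bed between 0.008 and 0.018 m and x of caboose in the frame of bed between -0.055 and 0.055 m and y of caboose in the frame of bed between -0.098 and 0.098 m and z of caboose in the frame of bed between 0.008 and 0.018 m and contact force between the fingers and boxcar below 0.3 N and contact force between the fingers and hopper below 0.3 N and contact force between the fingers and tanker below 0.3 N and contact force between the fingers and caboose below 0.3 N and contact force between the fingers and scraper below 0.3 N), for 0.3 s.
2. jog lever held tilted to the left (joint above 0.3) for 1 s with the cars in the bed (value of joint jog_lever above 0.3 rad and x of boxcar in the frame of bed between -0.055 and 0.055 m and y of boxcar in the frame of bed between -0.098 and 0.098 m and z of boxcar in the frame of bed between 0.008 and 0.018 m and angle between each of boxcar, hopper, tanker, caboose's own z axis and vertical below 0.2 rad and x of hopper in the frame of bed between -0.055 and 0.055 m and y of hopper in the frame of bed between -0.098 and 0.098 m and z of hopper in the frame of bed between 0.008 and 0.018 m and x of tanker in the frame of bed between -0.055 and 0.055 m and y of tanker in the frame of bed between -0.098 and 0.098 m and z of tanker in the frame of bed between 0.008 and 0.018 m and x of caboose in the frame of bed between -0.055 and 0.055 m and y of caboose in the frame of bed between -0.098 and 0.098 m and z of caboose in the frame of bed between 0.008 and 0.018 m), for 1 s.
3. jog lever sprung back to the middle (value of joint jog_lever between -0.08 and 0.08 rad), for 0.3 s.
4. jog lever held tilted to the right (joint below -0.3) for 1 s with the cars in the bed (value of joint jog_lever below -0.3 rad and x of boxcar in the frame of bed between -0.055 and 0.055 m and y of boxcar in the frame of bed between -0.098 and 0.098 m and z of boxcar in the frame of bed between 0.008 and 0.018 m and angle between each of boxcar, hopper, tanker, caboose's own z axis and vertical below 0.2 rad and x of hopper in the frame of bed between -0.055 and 0.055 m and y of hopper in the frame of bed between -0.098 and 0.098 m and z of hopper in the frame of bed between 0.008 and 0.018 m and x of tanker in the frame of bed between -0.055 and 0.055 m and y of tanker in the frame of bed between -0.098 and 0.098 m and z of tanker in the frame of bed between 0.008 and 0.018 m and x of caboose in the frame of bed between -0.055 and 0.055 m and y of caboose in the frame of bed between -0.098 and 0.098 m and z of caboose in the frame of bed between 0.008 and 0.018 m), for 1 s.
5. jog lever sprung back to the middle (all of step 3), for 0.3 s.
6. air lever held pushed away (joint above 0.3) for 1 s with the cars in the bed (value of joint air_lever above 0.3 rad and x of boxcar in the frame of bed between -0.055 and 0.055 m and y of boxcar in the frame of bed between -0.098 and 0.098 m and z of boxcar in the frame of bed between 0.008 and 0.018 m and angle between each of boxcar, hopper, tanker, caboose's own z axis and vertical below 0.2 rad and x of hopper in the frame of bed between -0.055 and 0.055 m and y of hopper in the frame of bed between -0.098 and 0.098 m and z of hopper in the frame of bed between 0.008 and 0.018 m and x of tanker in the frame of bed between -0.055 and 0.055 m and y of tanker in the frame of bed between -0.098 and 0.098 m and z of tanker in the frame of bed between 0.008 and 0.018 m and x of caboose in the frame of bed between -0.055 and 0.055 m and y of caboose in the frame of bed between -0.098 and 0.098 m and z of caboose in the frame of bed between 0.008 and 0.018 m), for 1 s.
7. air lever sprung back to the middle (value of joint air_lever between -0.08 and 0.08 rad), for 0.3 s.
At the end, for the whole second after the job is handed in: Every car present stands on its wheels (within 0.2 rad of upright) on the floor of the wooden storage tray, inside its rim, at rest; the scraper lies in the tool dish; both levers are within 0.08 rad of the middle (all of step 5 and all of step 7 and x of boxcar in the frame of storage between -0.055 and 0.055 m and y of boxcar in the frame of storage between -0.098 and 0.098 m and z of boxcar in the frame of storage between 0.006 and 0.016 m and angle between each of boxcar, hopper, tanker, caboose's own z axis and vertical below 0.2 rad and x of hopper in the frame of storage between -0.055 and 0.055 m and y of hopper in the frame of storage between -0.098 and 0.098 m and z of hopper in the frame of storage between 0.006 and 0.016 m and x of tanker in the frame of storage between -0.055 and 0.055 m and y of tanker in the frame of storage between -0.098 and 0.098 m and z of tanker in the frame of storage between 0.006 and 0.016 m and x of caboose in the frame of storage between -0.055 and 0.055 m and y of caboose in the frame of storage between -0.098 and 0.098 m and z of caboose in the frame of storage between 0.006 and 0.016 m and x of scraper in the frame of tool_dish between -0.052 and 0.052 m and y of scraper in the frame of tool_dish between -0.052 and 0.052 m and z of scraper in the frame of tool_dish between 0.001 and 0.03 m and linear speed of each of boxcar, hopper, tanker, caboose, scraper below 0.02 m/s); the robot touches nothing.
It fails at once if a bystander (mug, jar, paint bottle, rail rubber, remote, ramp) knocked over or shoved more than 4 cm (distance of any of mug, jar, paint_bottle, rail_rubber, remote, rerailer from where it was at the start of the episode above 0.04 m or angle between any of mug, jar, paint_bottle, rail_rubber, remote, rerailer's own z axis and vertical above 0.5 rad).
Of boxcar, hopper, tanker, caboose only 2 to 3 are there at a start; the rules pass over those that are not, and their reading is None.
At some moment in a run one of boxcar, hopper, tanker, caboose, scraper may be knocked a few centimetres aside while the robot is not near it.
Once in a run the grip may slacken for a moment while it holds something.
It also fails if it takes over 210 s, if anything falls off the work surface, if the arm or the gripper's body presses on something with over 40 N, if the wrist force passes 120 N, or if a joint passes its speed limit or range.

## Working session

There is one attempt and no reset: what is moved stays moved. The work goes in short steps, Python scripts to look and compute and a shell command to move; the robot and the scene stay as the last step left them, time stands still between calls to the robot, and variables do not carry over. Pictures are saved under pics/ and viewed, about 12 in all and at most 16, crops included, and the job is handed in when it is done.

```bash
ls; mkdir -p pics
python3 - <<'E'
from plant import *
import cv2,numpy as np
for n in ("top","side"):
    c=camera(n); cv2.imwrite(f"pics/{n}0.png",c["frame"][:,:,::-1]); print(n,c["mtx"].round(1).tolist(),c["extrinsics"].round(4).tolist(), [k for k in c])
    np.savez(n+"0.npz",**{k:v for k,v in c.items()})
o=get_obs(); print({k:np.round(v,4).tolist() for k,v in o.items()})
E
```

```text
pics
top [[469.4, 0.0, 317.8], [0.0, 469.4, 238.3], [0.0, 0.0, 1.0]] [[-0.1466, 0.9688, -0.1998, 0.2928], [-0.9892, -0.1425, 0.0351, 0.0155], [0.0055, 0.2028, 0.9792, 1.0848], [0.0, 0.0, 0.0, 1.0]] ['frame', 'mtx', 'extrinsics']
side [[573.6, 0.0, 321.4], [0.0, 573.6, 237.5], [0.0, 0.0, 1.0]] [[0.9813, 0.1131, -0.1555, 0.2523], [-0.1921, 0.5449, -0.8162, -1.2172], [-0.0076, 0.8308, 0.5565, 0.9616], [0.0, 0.0, 0.0, 1.0]] ['frame', 'mtx', 'extrinsics']
{'time': 0.1, 'joint_pos': [-1.3027, 0.0918, 1.2317, -0.0, 1.8198, -0.0567], 'qvel': [0.0011, -0.0009, -0.0048, 0.0005, 0.0002, -0.0024], 'joint_efforts': [0.0037, -44.786, -40.7569, 0.0702, 0.0285, -0.0001], 'position': [0.1914, -0.5684, 0.2217], 'tcp_rot': [-2.5505, 1.8324, 0.0021], 'contact_force': [-0.5693, 0.3836, -0.8513], 'torque': [-0.0206, -0.0193, 0.0424], 'gripper_width': 0.088}
```

View pics/top0.png

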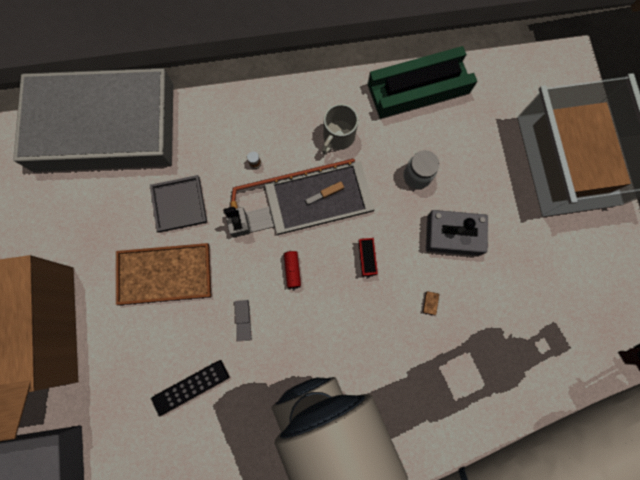

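View pics/side0.png

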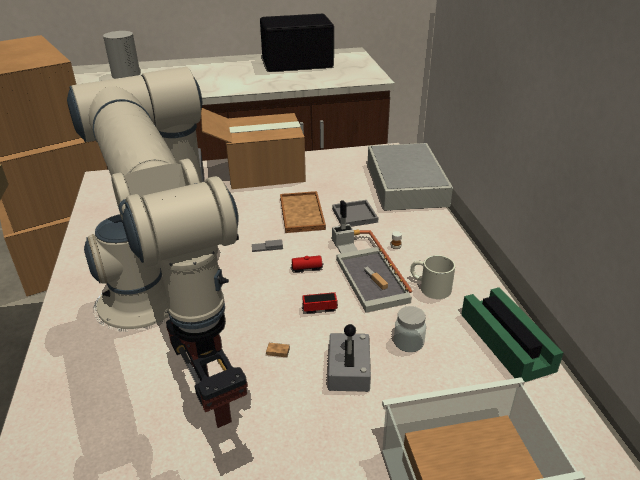

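Top view: tanker (292,270), hopper (368,257), scraper on the pad (325,193), bed (320,197), air lever (235,218), dish (179,203), storage (164,273), console (458,232), jar (422,168), mug (340,125) and rubber (431,303). Now I'll measure.

```bash
cat > h.py <<'E'
import numpy as np, cv2
def plane(c,px,z):
    px=np.atleast_2d(np.array(px,float)); K=c["mtx"]; E=c["extrinsics"]
    d=np.c_[(px[:,0]-K[0,2])/K[0,0],-(px[:,1]-K[1,2])/K[1,1],-np.ones(len(px))]@E[:3,:3].T
    o=E[:3,3]; return (o+d*((z-o[2])/d[:,2])[:,None])
def proj(c,P):
    P=np.atleast_2d(P); E=c["extrinsics"]; q=(P-E[:3,3])@E[:3,:3]; K=c["mtx"]
    return np.c_[K[0,0]*q[:,0]/-q[:,2]+K[0,2],K[1,1]*-q[:,1]/-q[:,2]+K[1,2]]
def tri(ca,pa,cb,pb):
    A=[];b=[]
    for c,p in((ca,pa),(cb,pb)):
        o=c["extrinsics"][:3,3]; d=plane(c,p,0)[0]-o; d/=np.linalg.norm(d); M=np.eye(3)-np.outer(d,d); A.append(M);b.append(M@o)
    return np.linalg.lstsq(np.vstack(A),np.hstack(b),rcond=None)[0]
def rect(c,m,z):
    """biggest blob of mask -> centre, (long,short) mm, angle of long axis deg, on plane z"""
    cs=cv2.findContours(m.astype(np.uint8),cv2.RETR_EXTERNAL,cv2.CHAIN_APPROX_NONE)[0]
    k=max(cs,key=cv2.contourArea); P=plane(c,k[:,0],z)[:,:2]*1000
    (x,y),(w,h),a=cv2.minAreaRect(P.astype(np.float32))
    if w<h: w,h,a=h,w,a+90
    return np.round([x,y,w,h,(a+90)%180-90],1)
def hsv(c): return cv2.cvtColor(c["frame"],cv2.COLOR_RGB2HSV)
def box(m,x0,y0,x1,y1):
    o=np.zeros_like(m); o[y0:y1,x0:x1]=m[y0:y1,x0:x1]; return o
E
python3 - <<'E'
from h import *
t=dict(np.load("top0.npz")); s=dict(np.load("side0.npz"))
H=hsv(t); h,S,v=[H[...,i].astype(int) for i in range(3)]
red=((h<8)|(h>172))&(S>150)
for n,b,z in(("tanker",(275,240,310,295),.021),("hopper",(350,230,385,285),.02)): print(n,rect(t,box(red,*b),z))
Hs=hsv(s); hs,Ss,vs=[Hs[...,i].astype(int) for i in range(3)]
reds=((hs<8)|(hs>172))&(Ss>150)
for n,b,z in(("tanker",(285,245,330,280),.021),("hopper",(295,285,345,320),.02)): print("s",n,rect(s,box(reds,*b),z))
wood=(h<25)&(S>90)&(v>60)
print("scr",rect(t,box(wood&(v>120),310,175,355,205),.03))
print("storage",rect(t,box(wood&(S>70),105,235,220,310),.014))
img=t["frame"][:,:,::-1]
cr=[(100,140,280,320),(215,130,395,310),(390,130,510,250)]
a=[cv2.resize(img[y0:y1,x0:x1],(400,400) if i<2 else (400,400),interpolation=cv2.INTER_CUBIC) for i,(x0,y0,x1,y1) in enumerate(cr)]
cv2.imwrite("pics/crop1.png",np.hstack(a[:2]))
b=cv2.resize(img[140:250,200:400],(800,440),interpolation=cv2.INTER_CUBIC); cv2.imwrite("pics/crop2.png",b)
E
```

```text
tanker [447.9  46.6  83.4  30.9  -2. ]
hopper [ 450.9 -129.    85.6   34.5   -3.8]
s tanker [451.2  49.9  80.9  60.2  -8.6]
s hopper [ 454.5 -122.2   86.2   63.4   -5.8]
scr [621.3 -72.7  49.9  13.  -72.9]
storage [482.  339.9 214.3 125.5  86.7]
```

View pics/crop2.png

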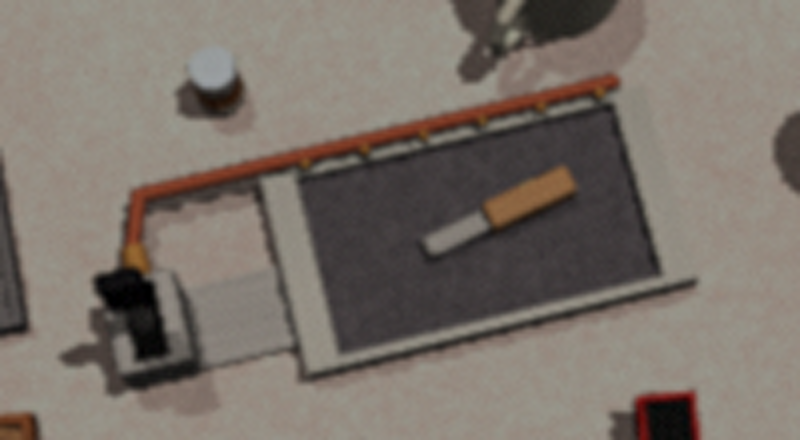

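Crop2 (4x, offset 200,140): bed rim outer corners are near (305,375), (697,282) and (258,180). The scraper handle runs from (490,215) to (572,180) with the blade to the lower left, and the paddle is at about (125,288).

Run:
```python
from h import *
t=dict(np.load("top0.npz")); s=dict(np.load("side0.npz"))
im=t["frame"][:,:,::-1]; si=s["frame"][:,:,::-1]
f=lambda a,x0,y0,w,h:cv2.resize(a[y0:y0+h,x0:x0+w],(w*4,h*4),interpolation=cv2.INTER_CUBIC)
A=np.vstack([np.hstack([f(im,145,170,65,65),f(im,420,200,80,65)]),np.hstack([f(si,325,195,65,65),f(si,315,315,80,65)])])
cv2.imwrite("pics/crop3.png",A)
P=lambda x,y:(200+x/4-.375,140+y/4-.375)
for n,p,z in(("outNL",(305,375),.02),("outNR",(697,282),.02),("outFL",(258,180),.02),("padNL",(338,352),.012),("padNR",(660,272),.012),("padFR",(612,105),.012),("padFL",(300,180),.012),("scr_blade",(430,247),.005),("scrA",(488,215),.018),("scrB",(572,180),.018),("blockNL",(125,380),0),("blockNR",(200,365),.046)):
    print(n,(plane(t,P(*p),z)[0,:2]*1000).round(1))
```

```text
outNL [535.7  72. ]
outNR [ 557.6 -162.7]
outFL [657.1  84.3]
padNL [548.4  51.5]
padNR [ 568.8 -143.4]
padFR [ 675.8 -132.1]
padFL [656.2  60. ]
scr_blade [605.8 -11.1]
scrA [616.5 -47.5]
scrB [ 630.7 -100.1]
blockNL [552.7 178.5]
blockNR [544.1 128.7]
```

View pics/crop3.png

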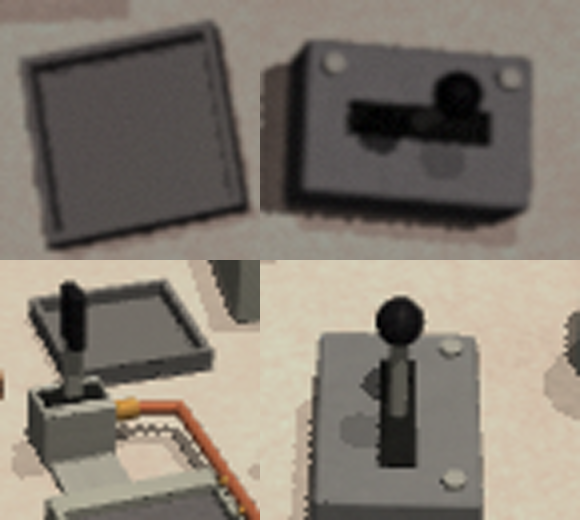

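Run:
```python
from h import *
t=dict(np.load("top0.npz")); s=dict(np.load("side0.npz"))
D=plane(t,[(145+x/4-.375,170+y/4-.375) for x,y in((22,60),(210,22),(247,207),(50,245))],.018)[:,:2]*1000
C=plane(t,[(420+(x-260)/4-.375,200+y/4-.375) for x,y in((308,42),(530,60),(522,210),(300,203))],.05)[:,:2]*1000
for n,Q in(("dish",D),("console",C)):
    print(n,Q.round(1).tolist(),Q.mean(0).round(1),cv2.minAreaRect(Q.astype(np.float32)))
kt=(420+(458-260)/4-.375,200+93/4-.375); ks=(315+140/4-.375,315+62/4-.375)
print("knob",tri(t,kt,s,ks).round(4), plane(t,kt,.118).round(4))
gt=(231,212); gs=(325+73/4-.375,195+57/4-.375)
print("grip",tri(t,gt,s,gs).round(4), plane(t,gt,.13).round(4),plane(s,gs,.121).round(4))
for n,p in(("jar",(424,160)),("mug",(341,120)),("jarcap",(424,162)),("paint",(253,157))): print(n,plane(t,p,.085 if n!="paint" else .045).round(3))
print(plane(t,(431,303),.014).round(3),"rubber", plane(t,(242,320),.01).round(3),"ramp")
```

```text
dish [[696.9, 351.8], [704.4, 239.4], [588.2, 228.9], [582.1, 344.2]] [642.9 291.1] ((642.5311279296875, 290.3548278808594), (116.64505004882812, 115.48410034179688), 3.79862117767334)
console [[531.0, -288.2], [502.2, -411.5], [417.9, -388.0], [440.0, -265.5]] [ 472.8 -338.3] ((471.1045227050781, -338.4934387207031), (127.98094940185547, 93.77119445800781), 76.84696960449219)
knob [ 0.4772 -0.3412  0.1194] [[ 0.4763 -0.3416  0.118 ]]
grip [0.5755 0.1555 0.1155] [[0.5698 0.1534 0.13  ]] [[0.575  0.1471 0.121 ]]
jar [[ 0.64  -0.284  0.085]]
mug [[ 0.763 -0.114  0.085]]
jarcap [[ 0.636 -0.283  0.085]]
paint [[0.72  0.1   0.045]]
[[ 0.326 -0.255  0.014]] rubber [[0.351 0.174 0.01 ]] ramp
```

```bash
cat > d.py <<'E'
# d.py x y z jaw(deg): deltas in move shares from the measured pose
import sys,numpy as np
from plant import *
import plant
from scipy.spatial.transform import Rotation as R
o=get_obs(); p=np.array(o["position"]); r=R.from_rotvec(o["tcp_rot"]); X=r.as_matrix()
j=np.degrees(np.arctan2(X[1,0],X[0,0])); a=[float(v) for v in sys.argv[1:]]
print("t",round(o["time"],1),"p",p.round(4),"jaw",round(j,1),"tilt",X[:2,2].round(4),"w",round(o["gripper_width"],4),"F",np.round(o["contact_force"],1),"q",np.round(o["joint_pos"],2),"hp",getattr(plant,"hold_point_z",None))
for i in range(0,len(a),4):
    d=(a[i+3]-j+90)%180-90
    print("->",((np.array(a[i:i+3])-p)/.4).round(4),"rz",round(d/360,4))
E
python3 d.py .6236 -.0738 .12 15; python3 -c "
import plant;print([k for k in dir(plant) if k[0]!='_'])"
```

```text
t 0.1 p [ 0.1914 -0.5684  0.2217] jaw -71.4 tilt [-0.0005  0.0016] w 0.088 F [-0.6  0.4 -0.9] q [-1.3   0.09  1.23 -0.    1.82 -0.06] hp 0.0187
-> [ 1.0805  1.2364 -0.2541] rz 0.24
['PlanningError', 'camera', 'close_job', 'get_obs', 'hold_point_z']
```

```bash
python3 -m creep '[{"x":0.08,"y":0.09,"rz":0.02},{"x":0.17,"y":0.18,"rz":0.04},{"x":0.26,"y":0.28,"rz":0.06},{"x":0.35,"y":0.38,"rz":0.08},{"x":0.44,"y":0.48,"rz":0.1},{"x":0.53,"y":0.58,"rz":0.12},{"x":0.62,"y":0.68,"rz":0.14},{"x":0.71,"y":0.78,"rz":0.16},{"x":0.8,"y":0.88,"rz":0.18},{"x":0.88,"y":0.96,"rz":0.2}]' 0.5 20; python3 d.py .6236 -.0738 .12 15 .6236 -.0738 .0155 15
```

```text
t 0.1 p [ 0.1914 -0.5684  0.2217] jaw -71.4 tilt [-0.0005  0.0016] w 0.088 F [-0.6  0.4 -0.9] q [-1.3   0.09  1.23 -0.    1.82 -0.06] hp 0.0187
-> [ 1.0805  1.2364 -0.2541] rz 0.24
-> [ 1.0805  1.2364 -0.5154] rz 0.24invalid input at $[0]: expected keys x, y, z, rx, ry, rz
```

```bash
python3 -m creep '[{"x":0.08,"y":0.09,"z":0,"rx":0,"ry":0,"rz":0.02},{"x":0.17,"y":0.18,"z":0,"rx":0,"ry":0,"rz":0.04},{"x":0.26,"y":0.28,"z":0,"rx":0,"ry":0,"rz":0.06},{"x":0.35,"y":0.38,"z":0,"rx":0,"ry":0,"rz":0.08},{"x":0.44,"y":0.48,"z":0,"rx":0,"ry":0,"rz":0.1},{"x":0.53,"y":0.58,"z":0,"rx":0,"ry":0,"rz":0.12},{"x":0.62,"y":0.68,"z":0,"rx":0,"ry":0,"rz":0.14},{"x":0.71,"y":0.78,"z":0,"rx":0,"ry":0,"rz":0.16},{"x":0.8,"y":0.88,"z":0,"rx":0,"ry":0,"rz":0.18},{"x":0.88,"y":0.96,"z":0,"rx":0,"ry":0,"rz":0.2}]' 0.5 20; python3 d.py .6236 -.0738 .12 15 .6236 -.0738 .0155 15
```

```text
time: 1.1
position: [0.5285, -0.1992, 0.2223]
tcp_rot: [-3.141, -0.025, 0.001]
contact_force: [0.2, 0.6, 0.3]
gripper_width: 0.0438
t 1.1 p [ 0.5285 -0.1992  0.2223] jaw 0.9 tilt [-0.0004  0.0001] w 0.0438 F [0.2 0.6 0.3] q [-0.42 -0.    1.33 -0.    1.82 -0.44] hp 0.0187
-> [ 0.2377  0.3135 -0.2558] rz 0.0391
-> [ 0.2377  0.3135 -0.5171] rz 0.0391
```

```bash
python3 -m creep '[{"x":0.1,"y":0.13,"z":-0.05,"rx":0,"ry":0,"rz":0.02},{"x":0.2,"y":0.27,"z":-0.12,"rx":0,"ry":0,"rz":0.04},{"x":0.2,"y":0.276,"z":-0.22,"rx":0,"ry":0,"rz":0.04},{"x":0.2,"y":0.276,"z":-0.32,"rx":0,"ry":0,"rz":0.04},{"x":0.2,"y":0.276,"z":-0.36,"rx":0,"ry":0,"rz":0.04},{"x":0.2,"y":0.276,"z":-0.36,"rx":0,"ry":0,"rz":0.04},{"x":0.2,"y":0.276,"z":-0.36,"rx":0,"ry":0,"rz":0.04},{"x":0.2,"y":0.276,"z":-0.36,"rx":0,"ry":0,"rz":0.04},{"x":0.2,"y":0.276,"z":-0.36,"rx":0,"ry":0,"rz":0.04},{"x":0.2,"y":0.276,"z":-0.36,"rx":0,"ry":0,"rz":0.04}]' 0.5 20; python3 d.py  .6236 -.0738 .0155 15
python3 - <<'E'
from plant import *
import cv2,numpy as np
for n in ("top","side"):
    c=camera(n); np.savez(n+"1.npz",**c); 
    im=c["frame"][:,:,::-1]
    cv2.imwrite(f"pics/{n}1.png",im)
E
```

```text
time: 2.1
position: [0.6084, -0.0912, 0.0806]
tcp_rot: [3.114, 0.409, 0.005]
contact_force: [0.5, -0.5, 0.8]
gripper_width: 0.044
t 2.1 p [ 0.6084 -0.0912  0.0806] jaw 15.0 tilt [ 0.003  -0.0006] w 0.044 F [ 0.5 -0.5  0.8] q [-0.2   0.15  1.42 -0.    1.57 -0.47] hp 0.0187
-> [ 0.038   0.0436 -0.1628] rz 0.0001
```

View pics/side1.png

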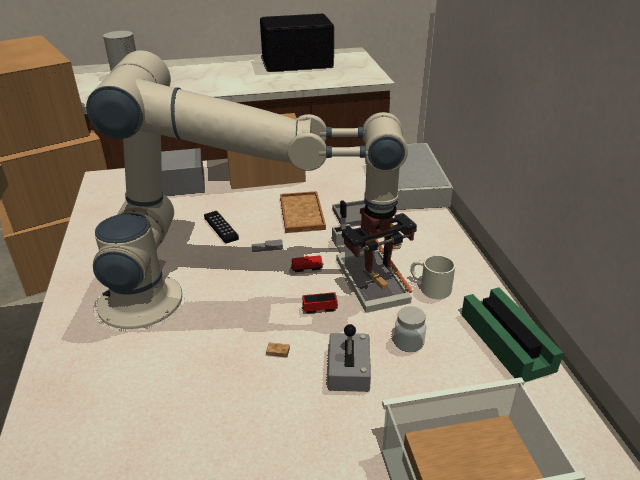

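Side view: only two cars (tanker (307,263), hopper (320,302)), and the bench is otherwise clear. The gripper is over the scraper.

```bash
python3 -m creep '[{"x":0.02,"y":0.02,"z":0,"rx":0,"ry":0,"rz":0},{"x":0.038,"y":0.0436,"z":0,"rx":0,"ry":0,"rz":0},{"x":0.038,"y":0.0436,"z":-0.05,"rx":0,"ry":0,"rz":0},{"x":0.038,"y":0.0436,"z":-0.1,"rx":0,"ry":0,"rz":0},{"x":0.038,"y":0.0436,"z":-0.13,"rx":0,"ry":0,"rz":0},{"x":0.038,"y":0.0436,"z":-0.15,"rx":0,"ry":0,"rz":0},{"x":0.038,"y":0.0436,"z":-0.16,"rx":0,"ry":0,"rz":0},{"x":0.038,"y":0.0436,"z":-0.163,"rx":0,"ry":0,"rz":0},{"x":0.038,"y":0.0436,"z":-0.163,"rx":0,"ry":0,"rz":0},{"x":0.038,"y":0.0436,"z":-0.163,"rx":0,"ry":0,"rz":0}]' 0.5 25; python3 -m creep '[{"x":0,"y":0,"z":0,"rx":0,"ry":0,"rz":0},{"x":0,"y":0,"z":0,"rx":0,"ry":0,"rz":0},{"x":0,"y":0,"z":0,"rx":0,"ry":0,"rz":0},{"x":0,"y":0,"z":0,"rx":0,"ry":0,"rz":0},{"x":0,"y":0,"z":0,"rx":0,"ry":0,"rz":0},{"x":0,"y":0,"z":0.05,"rx":0,"ry":0,"rz":0},{"x":0,"y":0,"z":0.12,"rx":0,"ry":0,"rz":0},{"x":0,"y":0,"z":0.2,"rx":0,"ry":0,"rz":0},{"x":0,"y":0,"z":0.25,"rx":0,"ry":0,"rz":0},{"x":0,"y":0,"z":0.25,"rx":0,"ry":0,"rz":0}]' 1 25;python3 d.py .6575 .278 .11 49.5 .6575 .278 .012 49.5
```

```text
time: 3.2
position: [0.6233, -0.0734, 0.0144]
tcp_rot: [3.114, 0.41, 0.002]
contact_force: [0.4, 1.1, -0.9]
gripper_width: 0.0438
time: 4.2
position: [0.6247, -0.0735, 0.1177]
tcp_rot: [3.113, 0.41, 0.01]
contact_force: [1.0, 0.5, 0.2]
gripper_width: 0.0179
t 4.2 p [ 0.6247 -0.0735  0.1177] jaw 15.0 tilt [ 0.0068 -0.0011] w 0.0179 F [1.  0.5 0.2] q [-0.17  0.17  1.33  0.    1.63 -0.43] hp 0.0187
-> [ 0.0821  0.8788 -0.0192] rz 0.0958
-> [ 0.0821  0.8788 -0.2642] rz 0.0958
```

```bash
python3 -m creep '[{"x":0.04,"y":0.08,"z":0.05,"rx":0,"ry":0,"rz":0},{"x":0.08,"y":0.18,"z":0.12,"rx":0,"ry":0,"rz":0},{"x":0.08,"y":0.29,"z":0.12,"rx":0,"ry":0,"rz":0},{"x":0.08,"y":0.4,"z":0.12,"rx":0,"ry":0,"rz":0},{"x":0.08,"y":0.51,"z":0.12,"rx":0,"ry":0,"rz":0},{"x":0.08,"y":0.62,"z":0.12,"rx":0,"ry":0,"rz":0.02},{"x":0.08,"y":0.72,"z":0.12,"rx":0,"ry":0,"rz":0.04},{"x":0.082,"y":0.82,"z":0.1,"rx":0,"ry":0,"rz":0.06},{"x":0.082,"y":0.879,"z":0.05,"rx":0,"ry":0,"rz":0.08},{"x":0.082,"y":0.879,"z":0,"rx":0,"ry":0,"rz":0.096}]' 1 25; python3 -m creep '[{"x":0,"y":0,"z":0,"rx":0,"ry":0,"rz":0},{"x":0,"y":0,"z":0,"rx":0,"ry":0,"rz":0},{"x":0,"y":0,"z":0,"rx":0,"ry":0,"rz":0},{"x":0,"y":0,"z":0,"rx":0,"ry":0,"rz":0},{"x":0,"y":0,"z":0,"rx":0,"ry":0,"rz":0},{"x":0,"y":0,"z":0,"rx":0,"ry":0,"rz":0},{"x":0,"y":0,"z":0,"rx":0,"ry":0,"rz":0},{"x":0,"y":0,"z":0,"rx":0,"ry":0,"rz":0},{"x":0,"y":0,"z":0,"rx":0,"ry":0,"rz":0},{"x":0,"y":0,"z":0,"rx":0,"ry":0,"rz":0}]'; python3 d.py .6575 .278 .0115 49.5
python3 - <<'E'
from plant import *
from h import *
c=camera("top"); cv2.imwrite("pics/t2.png",c["frame"][150:300,100:300,::-1].repeat(4,0).repeat(4,1))
E
```

```text
time: 5.2
position: [0.6544, 0.2823, 0.1105]
tcp_rot: [-2.845, -1.33, 0.002]
contact_force: [-0.2, -0.5, -0.1]
gripper_width: 0.0178
time: 6.2
position: [0.6556, 0.2784, 0.1134]
tcp_rot: [-2.852, -1.317, 0.0]
contact_force: [-0.3, 0.2, -0.8]
gripper_width: 0.0175
t 6.2 p [0.6556 0.2784 0.1134] jaw 49.6 tilt [-0. -0.] w 0.0175 F [-0.3  0.2 -0.8] q [ 0.35  0.4   1.06  0.    1.68 -0.51] hp 0.0187
-> [ 0.0047 -0.0009 -0.2547] rz -0.0002
```

View pics/t2.png

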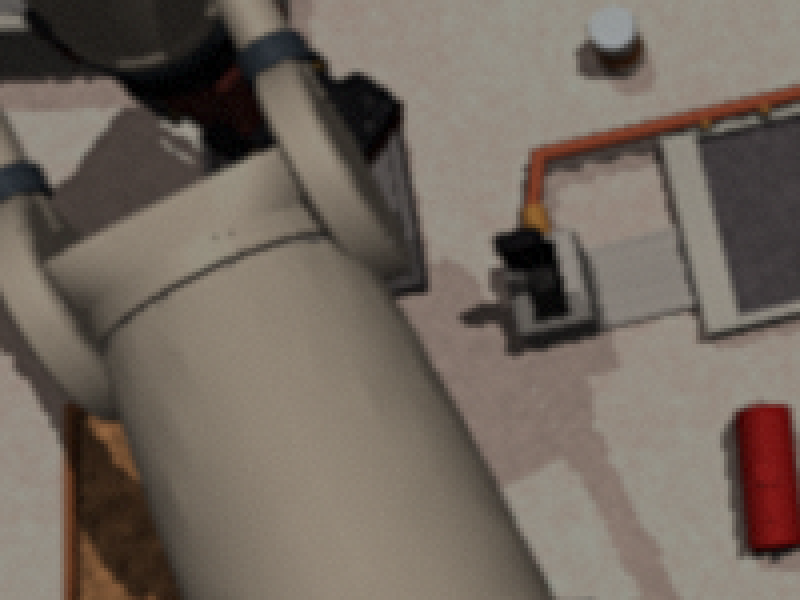

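The arm hides the dish, but the grip width of 17.5 mm says the scraper is still held. Lowering it and releasing.

```bash
python3 -m creep '[{"x":0.004,"y":0,"z":-0.06,"rx":0,"ry":0,"rz":0},{"x":0.004,"y":0,"z":-0.13,"rx":0,"ry":0,"rz":0},{"x":0.004,"y":0,"z":-0.19,"rx":0,"ry":0,"rz":0},{"x":0.004,"y":0,"z":-0.225,"rx":0,"ry":0,"rz":0},{"x":0.004,"y":0,"z":-0.245,"rx":0,"ry":0,"rz":0},{"x":0.004,"y":0,"z":-0.255,"rx":0,"ry":0,"rz":0},{"x":0.004,"y":0,"z":-0.257,"rx":0,"ry":0,"rz":0},{"x":0.004,"y":0,"z":-0.257,"rx":0,"ry":0,"rz":0},{"x":0.004,"y":0,"z":-0.257,"rx":0,"ry":0,"rz":0},{"x":0.004,"y":0,"z":-0.257,"rx":0,"ry":0,"rz":0}]' 1 25; python3 -m creep '[{"x":0,"y":0,"z":0,"rx":0,"ry":0,"rz":0},{"x":0,"y":0,"z":0,"rx":0,"ry":0,"rz":0},{"x":0,"y":0,"z":0,"rx":0,"ry":0,"rz":0},{"x":0,"y":0,"z":0.02,"rx":0,"ry":0,"rz":0},{"x":0,"y":0,"z":0.06,"rx":0,"ry":0,"rz":0},{"x":0,"y":0,"z":0.12,"rx":0,"ry":0,"rz":0},{"x":0,"y":0,"z":0.22,"rx":0,"ry":0,"rz":0},{"x":0,"y":0,"z":0.32,"rx":0,"ry":0,"rz":0},{"x":0,"y":0,"z":0.4,"rx":0,"ry":0,"rz":0},{"x":0,"y":0,"z":0.4,"rx":0,"ry":0,"rz":0}]' 0.6;python3 d.py .448 .0466 .15 88
```

```text
time: 7.25
position: [0.6577, 0.2785, 0.0117]
tcp_rot: [2.852, 1.317, 0.002]
contact_force: [0.3, -0.3, -0.8]
gripper_width: 0.0179
time: 8.25
position: [0.6594, 0.2791, 0.1804]
tcp_rot: [2.851, 1.316, 0.021]
contact_force: [0.0, 0.6, 0.4]
gripper_width: 0.0353
t 8.2 p [0.6594 0.2791 0.1804] jaw 49.6 tilt [0.0124 0.0046] w 0.0353 F [0.  0.6 0.4] q [ 0.35  0.4   0.95  0.    1.78 -0.51] hp 0.0187
-> [-0.5285 -0.5813 -0.076 ] rz 0.1067
```

```bash
python3 -m creep '[{"x":-0.06,"y":-0.06,"z":0,"rx":0,"ry":0,"rz":0.01},{"x":-0.13,"y":-0.14,"z":0,"rx":0,"ry":0,"rz":0.02},{"x":-0.2,"y":-0.22,"z":0,"rx":0,"ry":0,"rz":0.04},{"x":-0.27,"y":-0.3,"z":0,"rx":0,"ry":0,"rz":0.06},{"x":-0.34,"y":-0.38,"z":0,"rx":0,"ry":0,"rz":0.08},{"x":-0.41,"y":-0.46,"z":0,"rx":0,"ry":0,"rz":0.1},{"x":-0.48,"y":-0.54,"z":0,"rx":0,"ry":0,"rz":0.107},{"x":-0.526,"y":-0.58,"z":-0.05,"rx":0,"ry":0,"rz":0.107},{"x":-0.526,"y":-0.58,"z":-0.076,"rx":0,"ry":0,"rz":0.107},{"x":-0.526,"y":-0.58,"z":-0.076,"rx":0,"ry":0,"rz":0.107}]' 0.3
python3 - <<'E'
from plant import *
from h import *
c=camera("top"); np.savez("t3.npz",**c)
a=cv2.resize(c["frame"][160:260,130:330,::-1],(800,400),interpolation=cv2.INTER_CUBIC)
s=camera("side"); np.savez("s3.npz",**s)
b=cv2.resize(s["frame"][190:340,270:430,::-1],(640,600),interpolation=cv2.INTER_CUBIC)
cv2.imwrite("pics/t3.png",a);cv2.imwrite("pics/s3.png",b)
H=hsv(c); h,S,v=[H[...,i].astype(int) for i in range(3)]
red=((h<8)|(h>172))&(S>150)
print("hopper",rect(c,box(red,335,220,400,300),.02))
E
python3 d.py .4485 .0475 .11 88
```

```text
time: 9.25
position: [0.4461, 0.0463, 0.1387]
tcp_rot: [-2.258, -2.182, 0.002]
contact_force: [0.2, 0.3, -0.4]
gripper_width: 0.0611
hopper [ 451.  -129.    85.4   34.5   -3.8]
t 9.3 p [0.4473 0.0469 0.1404] jaw 88.1 tilt [0.0001 0.0003] w 0.0611 F [-0.3 -0.1 -0. ] q [ 0.03 -0.32  1.76  0.    1.71 -1.51] hp 0.0187
-> [ 0.003   0.0015 -0.0761] rz -0.0003
```

View pics/s3.png

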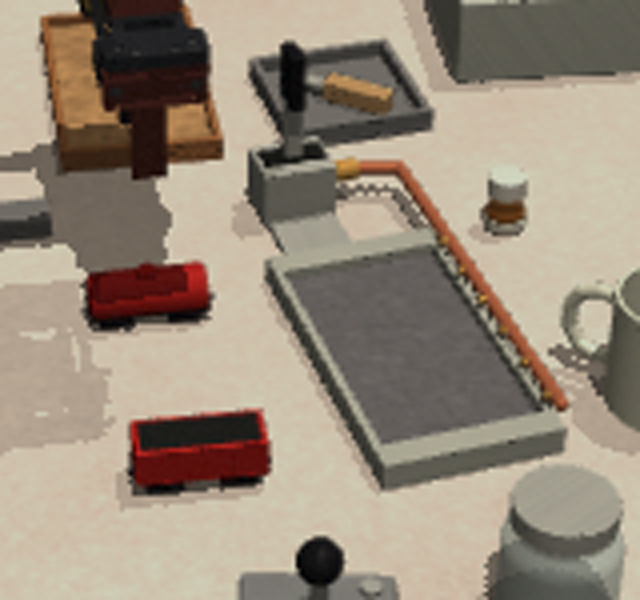

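The scraper lies inside the dish (crop (357,92)) and both cars are unchanged. Grasping the tanker.

```bash
python3 -m creep '[{"x":0.003,"y":0.0015,"z":-0.06,"rx":0,"ry":0,"rz":0},{"x":0.003,"y":0.0015,"z":-0.14,"rx":0,"ry":0,"rz":0},{"x":0.003,"y":0.0015,"z":-0.22,"rx":0,"ry":0,"rz":0},{"x":0.003,"y":0.0015,"z":-0.28,"rx":0,"ry":0,"rz":0},{"x":0.003,"y":0.0015,"z":-0.315,"rx":0,"ry":0,"rz":0},{"x":0.003,"y":0.0015,"z":-0.33,"rx":0,"ry":0,"rz":0},{"x":0.003,"y":0.0015,"z":-0.335,"rx":0,"ry":0,"rz":0},{"x":0.003,"y":0.0015,"z":-0.335,"rx":0,"ry":0,"rz":0},{"x":0.003,"y":0.0015,"z":-0.335,"rx":0,"ry":0,"rz":0},{"x":0.003,"y":0.0015,"z":-0.335,"rx":0,"ry":0,"rz":0}]' 0.3 25; python3 -m creep '[{"x":0,"y":0,"z":0,"rx":0,"ry":0,"rz":0},{"x":0,"y":0,"z":0,"rx":0,"ry":0,"rz":0},{"x":0,"y":0,"z":0,"rx":0,"ry":0,"rz":0},{"x":0,"y":0,"z":0,"rx":0,"ry":0,"rz":0},{"x":0,"y":0,"z":0,"rx":0,"ry":0,"rz":0},{"x":0,"y":0,"z":0,"rx":0,"ry":0,"rz":0},{"x":0,"y":0,"z":0.05,"rx":0,"ry":0,"rz":0},{"x":0,"y":0,"z":0.12,"rx":0,"ry":0,"rz":0},{"x":0,"y":0,"z":0.19,"rx":0,"ry":0,"rz":0},{"x":0,"y":0,"z":0.2,"rx":0,"ry":0,"rz":0}]' 1 25;python3 d.py .6046 .0058 .09 95.5 .6046 .0058 .0195 95.5
```

```text
time: 10.35
position: [0.4488, 0.0469, 0.0074]
tcp_rot: [2.257, 2.183, 0.002]
contact_force: [-0.6, 1.0, -0.5]
gripper_width: 0.0614
time: 11.35
position: [0.4498, 0.047, 0.0897]
tcp_rot: [2.255, 2.181, 0.007]
contact_force: [-0.2, 1.0, -1.9]
gripper_width: 0.0336
t 11.3 p [0.4498 0.047  0.0897] jaw 88.1 tilt [0.0058 0.0001] w 0.0336 F [-0.2  1.  -1.9] q [ 0.03 -0.31  1.84 -0.    1.61 -1.51] hp 0.0187
-> [ 0.387  -0.1029  0.0008] rz 0.0206
-> [ 0.387  -0.1029 -0.1755] rz 0.0206
```

```bash
python3 -m creep '[{"x":0.05,"y":-0.01,"z":0,"rx":0,"ry":0,"rz":0.002},{"x":0.12,"y":-0.03,"z":0,"rx":0,"ry":0,"rz":0.005},{"x":0.2,"y":-0.05,"z":0,"rx":0,"ry":0,"rz":0.01},{"x":0.28,"y":-0.07,"z":0,"rx":0,"ry":0,"rz":0.015},{"x":0.34,"y":-0.09,"z":0,"rx":0,"ry":0,"rz":0.02},{"x":0.38,"y":-0.1,"z":0,"rx":0,"ry":0,"rz":0.0206},{"x":0.387,"y":-0.103,"z":0,"rx":0,"ry":0,"rz":0.0206},{"x":0.387,"y":-0.103,"z":0,"rx":0,"ry":0,"rz":0.0206},{"x":0.387,"y":-0.103,"z":-0.02,"rx":0,"ry":0,"rz":0.0206},{"x":0.387,"y":-0.103,"z":-0.03,"rx":0,"ry":0,"rz":0.0206}]' 1 25; python3 d.py .6046 .0058 .0205 95.5
```

```text
time: 12.35
position: [0.6018, 0.0061, 0.073]
tcp_rot: [-2.111, -2.325, 0.001]
contact_force: [0.3, -0.1, -1.6]
gripper_width: 0.0336
t 12.3 p [0.6018 0.0061 0.073 ] jaw 95.5 tilt [-0.0013  0.0001] w 0.0336 F [ 0.3 -0.1 -1.6] q [-0.05  0.12  1.47  0.    1.56 -1.71] hp 0.0187
-> [ 0.007  -0.0006 -0.1313] rz -0.0001
```

```bash
python3 -m creep '[{"x":0.004,"y":0,"z":-0.03,"rx":0,"ry":0,"rz":0},{"x":0.004,"y":0,"z":-0.06,"rx":0,"ry":0,"rz":0},{"x":0.004,"y":0,"z":-0.09,"rx":0,"ry":0,"rz":0},{"x":0.004,"y":0,"z":-0.11,"rx":0,"ry":0,"rz":0},{"x":0.004,"y":0,"z":-0.12,"rx":0,"ry":0,"rz":0},{"x":0.004,"y":0,"z":-0.127,"rx":0,"ry":0,"rz":0},{"x":0.004,"y":0,"z":-0.13,"rx":0,"ry":0,"rz":0},{"x":0.004,"y":0,"z":-0.13,"rx":0,"ry":0,"rz":0},{"x":0.004,"y":0,"z":-0.13,"rx":0,"ry":0,"rz":0},{"x":0.004,"y":0,"z":-0.13,"rx":0,"ry":0,"rz":0}]' 1 25; python3 -m creep '[{"x":0,"y":0,"z":0,"rx":0,"ry":0,"rz":0},{"x":0,"y":0,"z":0,"rx":0,"ry":0,"rz":0},{"x":0,"y":0,"z":0,"rx":0,"ry":0,"rz":0},{"x":0,"y":0,"z":0.03,"rx":0,"ry":0,"rz":0},{"x":0,"y":0,"z":0.09,"rx":0,"ry":0,"rz":0},{"x":0,"y":0,"z":0.16,"rx":0,"ry":0,"rz":0},{"x":0,"y":0,"z":0.24,"rx":0,"ry":0,"rz":0},{"x":0,"y":0,"z":0.27,"rx":0,"ry":0,"rz":0},{"x":0,"y":0,"z":0.27,"rx":0,"ry":0,"rz":0},{"x":0,"y":0,"z":0.27,"rx":0,"ry":0,"rz":0}]' 0.3;python3 d.py .4525 -.1275 .1 86.2 .4525 -.1275 .007 86.2
```

```text
time: 13.35
position: [0.6047, 0.0057, 0.0227]
tcp_rot: [2.112, 2.325, 0.001]
contact_force: [-0.0, 0.3, -0.9]
gripper_width: 0.0335
time: 14.35
position: [0.6041, 0.0058, 0.1292]
tcp_rot: [-2.112, -2.325, 0.001]
contact_force: [-0.3, -0.2, -0.4]
gripper_width: 0.0611
t 14.3 p [0.6041 0.0058 0.1292] jaw 95.5 tilt [-0.0011  0.0001] w 0.0611 F [-0.3 -0.2 -0.4] q [-0.05  0.1   1.38  0.    1.66 -1.71] hp 0.0187
-> [-0.379  -0.3331 -0.073 ] rz -0.0259
-> [-0.379  -0.3331 -0.3055] rz -0.0259
```

```bash
python3 -m creep '[{"x":-0.06,"y":-0.05,"z":0,"rx":0,"ry":0,"rz":-0.005},{"x":-0.13,"y":-0.11,"z":0,"rx":0,"ry":0,"rz":-0.01},{"x":-0.2,"y":-0.18,"z":0,"rx":0,"ry":0,"rz":-0.015},{"x":-0.28,"y":-0.25,"z":0,"rx":0,"ry":0,"rz":-0.02},{"x":-0.35,"y":-0.31,"z":0,"rx":0,"ry":0,"rz":-0.026},{"x":-0.386,"y":-0.333,"z":-0.03,"rx":0,"ry":0,"rz":-0.026},{"x":-0.386,"y":-0.333,"z":-0.07,"rx":0,"ry":0,"rz":-0.026},{"x":-0.386,"y":-0.333,"z":-0.1,"rx":0,"ry":0,"rz":-0.026},{"x":-0.386,"y":-0.333,"z":-0.1,"rx":0,"ry":0,"rz":-0.026},{"x":-0.386,"y":-0.333,"z":-0.1,"rx":0,"ry":0,"rz":-0.026}]' 0.3 25; python3 d.py .4495 -.1273 .007 86.2;  python3 - <<'E'
from plant import *
from h import *
s=camera("side"); np.savez("s4.npz",**s)
b=cv2.resize(s["frame"][190:340,270:430,::-1],(640,600),interpolation=cv2.INTER_CUBIC)
cv2.imwrite("pics/s4.png",b)
E
```

```text
time: 15.35
position: [0.4502, -0.1267, 0.0892]
tcp_rot: [-2.292, -2.146, 0.001]
contact_force: [-0.8, 0.8, -0.1]
gripper_width: 0.0612
t 15.3 p [ 0.4502 -0.1267  0.0892] jaw 86.2 tilt [-0.0019  0.0009] w 0.0612 F [-0.8  0.8 -0.1] q [-0.35 -0.26  1.79  0.    1.6  -1.85] hp 0.0187
-> [-0.0017 -0.0016 -0.2055] rz -0.0001
```

View pics/s4.png

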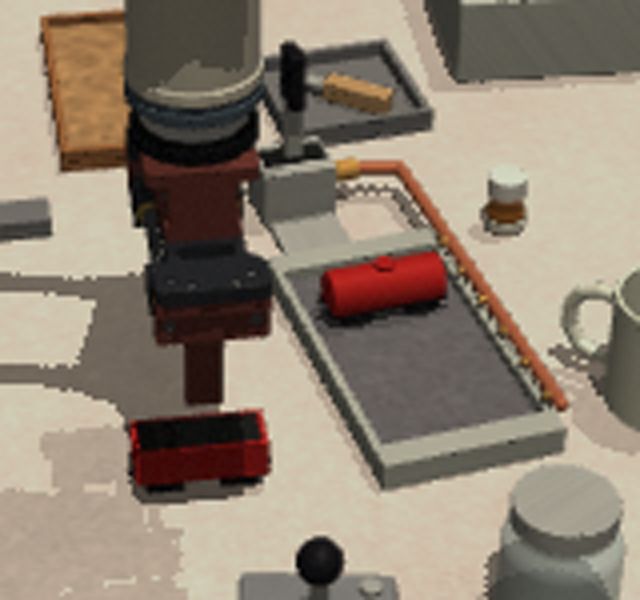

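The tanker stands upright on the pad at (385,283), and the gripper is over the hopper at (200,450). Grasping the hopper, then placing it at bed y -46 mm.

```bash
python3 -m creep '[{"x":-0.0017,"y":-0.0016,"z":-0.04,"rx":0,"ry":0,"rz":0},{"x":-0.0017,"y":-0.0016,"z":-0.09,"rx":0,"ry":0,"rz":0},{"x":-0.0017,"y":-0.0016,"z":-0.14,"rx":0,"ry":0,"rz":0},{"x":-0.0017,"y":-0.0016,"z":-0.18,"rx":0,"ry":0,"rz":0},{"x":-0.0017,"y":-0.0016,"z":-0.2,"rx":0,"ry":0,"rz":0},{"x":-0.0017,"y":-0.0016,"z":-0.205,"rx":0,"ry":0,"rz":0},{"x":-0.0017,"y":-0.0016,"z":-0.205,"rx":0,"ry":0,"rz":0},{"x":-0.0017,"y":-0.0016,"z":-0.205,"rx":0,"ry":0,"rz":0},{"x":-0.0017,"y":-0.0016,"z":-0.205,"rx":0,"ry":0,"rz":0},{"x":-0.0017,"y":-0.0016,"z":-0.205,"rx":0,"ry":0,"rz":0}]' 0.3 25; python3 -m creep '[{"x":0,"y":0,"z":0,"rx":0,"ry":0,"rz":0},{"x":0,"y":0,"z":0,"rx":0,"ry":0,"rz":0},{"x":0,"y":0,"z":0,"rx":0,"ry":0,"rz":0},{"x":0,"y":0,"z":0,"rx":0,"ry":0,"rz":0},{"x":0,"y":0,"z":0,"rx":0,"ry":0,"rz":0},{"x":0,"y":0,"z":0,"rx":0,"ry":0,"rz":0},{"x":0,"y":0,"z":0.05,"rx":0,"ry":0,"rz":0},{"x":0,"y":0,"z":0.12,"rx":0,"ry":0,"rz":0},{"x":0,"y":0,"z":0.19,"rx":0,"ry":0,"rz":0},{"x":0,"y":0,"z":0.2,"rx":0,"ry":0,"rz":0}]' 1 25;python3 d.py .6134 -.0858 .09 95.5
```

```text
time: 16.4
position: [0.4498, -0.1283, 0.0089]
tcp_rot: [2.294, 2.145, 0.001]
contact_force: [-0.5, 0.2, 0.2]
gripper_width: 0.0615
time: 17.4
position: [0.4511, -0.1288, 0.0918]
tcp_rot: [2.291, 2.142, 0.004]
contact_force: [0.5, -0.5, -0.7]
gripper_width: 0.0339
t 17.4 p [ 0.4511 -0.1288  0.0918] jaw 86.1 tilt [ 0.0056 -0.0021] w 0.0339 F [ 0.5 -0.5 -0.7] q [-0.35 -0.26  1.79 -0.    1.6  -1.85] hp 0.0187
-> [ 0.4058  0.1074 -0.0045] rz 0.026
```

```bash
python3 -m creep '[{"x":0.05,"y":0.01,"z":0,"rx":0,"ry":0,"rz":0.003},{"x":0.12,"y":0.03,"z":0,"rx":0,"ry":0,"rz":0.008},{"x":0.2,"y":0.05,"z":0,"rx":0,"ry":0,"rz":0.013},{"x":0.28,"y":0.075,"z":0,"rx":0,"ry":0,"rz":0.02},{"x":0.35,"y":0.095,"z":0,"rx":0,"ry":0,"rz":0.026},{"x":0.39,"y":0.107,"z":0,"rx":0,"ry":0,"rz":0.026},{"x":0.404,"y":0.107,"z":0,"rx":0,"ry":0,"rz":0.026},{"x":0.404,"y":0.107,"z":0,"rx":0,"ry":0,"rz":0.026},{"x":0.404,"y":0.107,"z":-0.03,"rx":0,"ry":0,"rz":0.026},{"x":0.404,"y":0.107,"z":-0.04,"rx":0,"ry":0,"rz":0.026}]' 1 25; python3 d.py .6134 -.0858 .022 95.5
```

```text
time: 18.4
position: [0.6095, -0.0856, 0.0702]
tcp_rot: [-2.112, -2.323, 0.002]
contact_force: [0.2, -0.1, -2.8]
gripper_width: 0.0343
t 18.4 p [ 0.6095 -0.0856  0.0702] jaw 95.5 tilt [-0.0024  0.0003] w 0.0343 F [ 0.2 -0.1 -2.8] q [-0.19  0.16  1.43 -0.    1.56 -1.86] hp 0.0187
-> [ 0.0097 -0.0005 -0.1206] rz 0.0001
```

```bash
python3 -m creep '[{"x":0.006,"y":0,"z":-0.03,"rx":0,"ry":0,"rz":0},{"x":0.006,"y":0,"z":-0.06,"rx":0,"ry":0,"rz":0},{"x":0.006,"y":0,"z":-0.085,"rx":0,"ry":0,"rz":0},{"x":0.006,"y":0,"z":-0.1,"rx":0,"ry":0,"rz":0},{"x":0.006,"y":0,"z":-0.11,"rx":0,"ry":0,"rz":0},{"x":0.006,"y":0,"z":-0.117,"rx":0,"ry":0,"rz":0},{"x":0.006,"y":0,"z":-0.121,"rx":0,"ry":0,"rz":0},{"x":0.006,"y":0,"z":-0.121,"rx":0,"ry":0,"rz":0},{"x":0.006,"y":0,"z":-0.121,"rx":0,"ry":0,"rz":0},{"x":0.006,"y":0,"z":-0.121,"rx":0,"ry":0,"rz":0}]' 1 25; python3 -m creep '[{"x":0,"y":0,"z":0,"rx":0,"ry":0,"rz":0},{"x":0,"y":0,"z":0,"rx":0,"ry":0,"rz":0},{"x":0,"y":0,"z":0,"rx":0,"ry":0,"rz":0},{"x":0,"y":0,"z":0.03,"rx":0,"ry":0,"rz":0},{"x":0,"y":0,"z":0.09,"rx":0,"ry":0,"rz":0},{"x":0,"y":0,"z":0.16,"rx":0,"ry":0,"rz":0},{"x":0,"y":0,"z":0.24,"rx":0,"ry":0,"rz":0},{"x":0,"y":0,"z":0.32,"rx":0,"ry":0,"rz":0},{"x":0,"y":0,"z":0.37,"rx":0,"ry":0,"rz":0},{"x":0,"y":0,"z":0.37,"rx":0,"ry":0,"rz":0}]' 0.3;python3 d.py .4765 -.3415 .17 76.8
```

```text
time: 19.4
position: [0.6136, -0.0853, 0.0243]
tcp_rot: [2.112, 2.325, 0.001]
contact_force: [0.1, 0.8, -1.1]
gripper_width: 0.0336
time: 20.4
position: [0.615, -0.0856, 0.1774]
tcp_rot: [2.107, 2.32, 0.007]
contact_force: [0.5, -0.1, 0.9]
gripper_width: 0.0615
t 20.4 p [ 0.615  -0.0856  0.1774] jaw 95.5 tilt [ 0.0081 -0.0016] w 0.0615 F [ 0.5 -0.1  0.9] q [-0.19  0.14  1.26 -0.    1.73 -1.86] hp 0.0187
-> [-0.3462 -0.6397 -0.0185] rz -0.052
```

```bash
python3 -m creep '[{"x":-0.04,"y":-0.06,"z":0,"rx":0,"ry":0,"rz":-0.01},{"x":-0.09,"y":-0.15,"z":0,"rx":0,"ry":0,"rz":-0.02},{"x":-0.14,"y":-0.25,"z":0,"rx":0,"ry":0,"rz":-0.03},{"x":-0.2,"y":-0.36,"z":0,"rx":0,"ry":0,"rz":-0.04},{"x":-0.26,"y":-0.47,"z":0,"rx":0,"ry":0,"rz":-0.052},{"x":-0.31,"y":-0.57,"z":0,"rx":0,"ry":0,"rz":-0.052},{"x":-0.346,"y":-0.64,"z":0,"rx":0,"ry":0,"rz":-0.052},{"x":-0.346,"y":-0.64,"z":0,"rx":0,"ry":0,"rz":-0.052},{"x":-0.346,"y":-0.64,"z":0,"rx":0,"ry":0,"rz":-0.052},{"x":-0.346,"y":-0.64,"z":0,"rx":0,"ry":0,"rz":-0.052}]' 0.5; python3 d.py .4765 -.3415 .102 76.8;  python3 - <<'E'
from plant import *
from h import *
t=camera("top");s=camera("side"); np.savez("s5.npz",**s);np.savez("t5.npz",**t)
a=cv2.resize(t["frame"][140:290,200:400,::-1],(480,360),interpolation=cv2.INTER_CUBIC)
b=cv2.resize(s["frame"][260:410,280:400,::-1],(288,360),interpolation=cv2.INTER_CUBIC)
cv2.imwrite("pics/s5.png",np.hstack([a,b]))
E
```

```text
time: 21.4
position: [0.4753, -0.3403, 0.1712]
tcp_rot: [-2.461, -1.952, -0.0]
contact_force: [-0.9, 0.3, 0.4]
gripper_width: 0.0435
t 21.4 p [ 0.4753 -0.3403  0.1712] jaw 76.8 tilt [-0.0005  0.001 ] w 0.0435 F [-0.9  0.3  0.4] q [-0.68  0.05  1.37  0.    1.73 -2.02] hp 0.0187
-> [ 0.0029 -0.0031 -0.1729] rz -0.0001
```

View pics/s5.png

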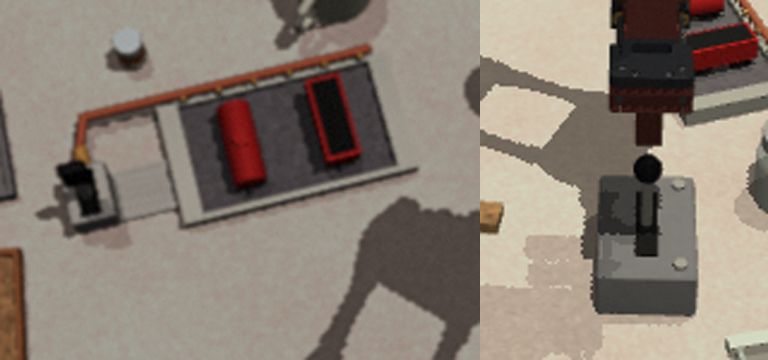

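Both cars stand on the pad and the gripper is lined up over the knob (648,168). Descending to straddle it.

```bash
python3 -m creep '[{"x":0.003,"y":-0.003,"z":-0.03,"rx":0,"ry":0,"rz":0},{"x":0.003,"y":-0.003,"z":-0.07,"rx":0,"ry":0,"rz":0},{"x":0.003,"y":-0.003,"z":-0.11,"rx":0,"ry":0,"rz":0},{"x":0.003,"y":-0.003,"z":-0.14,"rx":0,"ry":0,"rz":0},{"x":0.003,"y":-0.003,"z":-0.16,"rx":0,"ry":0,"rz":0},{"x":0.003,"y":-0.003,"z":-0.173,"rx":0,"ry":0,"rz":0},{"x":0.003,"y":-0.003,"z":-0.173,"rx":0,"ry":0,"rz":0},{"x":0.003,"y":-0.003,"z":-0.173,"rx":0,"ry":0,"rz":0},{"x":0.003,"y":-0.003,"z":-0.173,"rx":0,"ry":0,"rz":0},{"x":0.003,"y":-0.003,"z":-0.173,"rx":0,"ry":0,"rz":0}]'; python3 d.py .4843 -.3084 .102 76.8; python3 -m creep '[{"x":0.004,"y":0.016,"z":0,"rx":0,"ry":0,"rz":0},{"x":0.007,"y":0.033,"z":0,"rx":0,"ry":0,"rz":0},{"x":0.011,"y":0.05,"z":0,"rx":0,"ry":0,"rz":0},{"x":0.015,"y":0.066,"z":0,"rx":0,"ry":0,"rz":0},{"x":0.018,"y":0.078,"z":0,"rx":0,"ry":0,"rz":0},{"x":0.019,"y":0.083,"z":0,"rx":0,"ry":0,"rz":0},{"x":0.019,"y":0.083,"z":0,"rx":0,"ry":0,"rz":0},{"x":0.019,"y":0.083,"z":0,"rx":0,"ry":0,"rz":0},{"x":0.019,"y":0.083,"z":0,"rx":0,"ry":0,"rz":0},{"x":0.019,"y":0.083,"z":0,"rx":0,"ry":0,"rz":0}]';python3 d.py
python3 - <<'E'
from plant import *
from h import *
t=camera("top");s=camera("side")
a=cv2.resize(t["frame"][180:280,410:530,::-1],(432,360),interpolation=cv2.INTER_CUBIC)
b=cv2.resize(s["frame"][280:400,310:400,::-1],(270,360),interpolation=cv2.INTER_CUBIC)
cv2.imwrite("pics/s6.png",np.hstack([a,b]))
E
```

```text
time: 22.5
position: [0.4765, -0.3428, 0.1034]
tcp_rot: [2.461, 1.95, 0.0]
contact_force: [-0.6, -0.8, 0.4]
gripper_width: 0.0442
t 22.5 p [ 0.4765 -0.3428  0.1034] jaw 76.8 tilt [ 0.0011 -0.0009] w 0.0442 F [-0.6 -0.8  0.4] q [-0.68  0.06  1.47 -0.    1.61 -2.02] hp 0.0187
-> [ 0.0196  0.086  -0.0036] rz 0.0
time: 23.5
position: [0.4837, -0.3095, 0.1025]
tcp_rot: [2.463, 1.951, -0.0]
contact_force: [-0.0, -2.8, -0.7]
gripper_width: 0.0443
t 23.5 p [ 0.4837 -0.3095  0.1025] jaw 76.8 tilt [ 0. -0.] w 0.0443 F [-0.  -2.8 -0.7] q [-0.63  0.03  1.5  -0.    1.61 -1.97] hp 0.0187
```

View pics/s6.png

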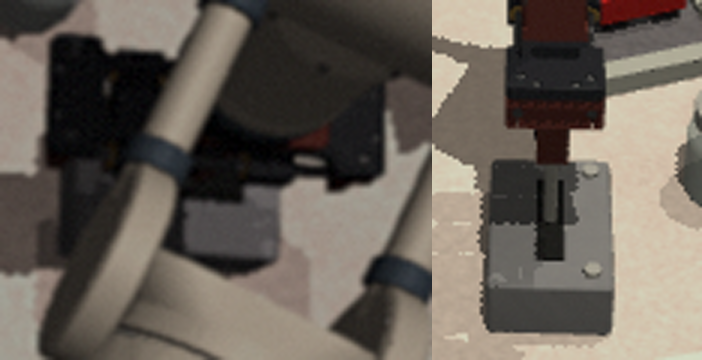

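The lever is leaning left, with 2.8 N reaction (0.5 N m/rad over 68 mm gives about 0.36 rad). I'll add 2 mm, hold past 1 s, then return to the centre.

```bash
python3 -m creep '[{"x":0.001,"y":0.005,"z":0,"rx":0,"ry":0,"rz":0},{"x":0.001,"y":0.005,"z":0,"rx":0,"ry":0,"rz":0},{"x":0.001,"y":0.005,"z":0,"rx":0,"ry":0,"rz":0},{"x":0.001,"y":0.005,"z":0,"rx":0,"ry":0,"rz":0},{"x":0.001,"y":0.005,"z":0,"rx":0,"ry":0,"rz":0},{"x":0.001,"y":0.005,"z":0,"rx":0,"ry":0,"rz":0},{"x":0.001,"y":0.005,"z":0,"rx":0,"ry":0,"rz":0},{"x":0.001,"y":0.005,"z":0,"rx":0,"ry":0,"rz":0},{"x":0.001,"y":0.005,"z":0,"rx":0,"ry":0,"rz":0},{"x":0.001,"y":0.005,"z":0,"rx":0,"ry":0,"rz":0}]';python3 -m creep '[{"x":0,"y":0,"z":0,"rx":0,"ry":0,"rz":0},{"x":0,"y":0,"z":0,"rx":0,"ry":0,"rz":0},{"x":0,"y":0,"z":0,"rx":0,"ry":0,"rz":0},{"x":0,"y":0,"z":0,"rx":0,"ry":0,"rz":0},{"x":0,"y":0,"z":0,"rx":0,"ry":0,"rz":0},{"x":0,"y":0,"z":0,"rx":0,"ry":0,"rz":0},{"x":0,"y":0,"z":0,"rx":0,"ry":0,"rz":0},{"x":0,"y":0,"z":0,"rx":0,"ry":0,"rz":0},{"x":0,"y":0,"z":0,"rx":0,"ry":0,"rz":0},{"x":0,"y":0,"z":0,"rx":0,"ry":0,"rz":0}]'; python3 d.py .4765 -.3415 .102 76.8
```

```text
time: 24.6
position: [0.484, -0.3073, 0.1025]
tcp_rot: [-2.462, -1.951, 0.0]
contact_force: [-0.7, -3.5, -3.8]
gripper_width: 0.0438
time: 25.6
position: [0.4841, -0.3073, 0.1027]
tcp_rot: [-2.462, -1.951, 0.0]
contact_force: [-1.4, -2.4, -3.4]
gripper_width: 0.0441
t 25.6 p [ 0.4841 -0.3073  0.1027] jaw 76.8 tilt [-0.0001 -0.    ] w 0.0441 F [-1.4 -2.4 -3.4] q [-0.62  0.03  1.51 -0.    1.61 -1.97] hp 0.0187
-> [-0.0191 -0.0855 -0.0016] rz 0.0
```

```bash
python3 -m creep '[{"x":-0.006,"y":-0.028,"z":0,"rx":0,"ry":0,"rz":0},{"x":-0.012,"y":-0.056,"z":0,"rx":0,"ry":0,"rz":0},{"x":-0.019,"y":-0.0855,"z":0,"rx":0,"ry":0,"rz":0},{"x":-0.019,"y":-0.0855,"z":0,"rx":0,"ry":0,"rz":0},{"x":-0.019,"y":-0.0855,"z":0,"rx":0,"ry":0,"rz":0},{"x":-0.019,"y":-0.0855,"z":0,"rx":0,"ry":0,"rz":0},{"x":-0.019,"y":-0.0855,"z":0,"rx":0,"ry":0,"rz":0},{"x":-0.019,"y":-0.0855,"z":0,"rx":0,"ry":0,"rz":0},{"x":-0.019,"y":-0.0855,"z":0,"rx":0,"ry":0,"rz":0},{"x":-0.019,"y":-0.0855,"z":0,"rx":0,"ry":0,"rz":0}]';python3 -m creep '[{"x":0,"y":0,"z":0,"rx":0,"ry":0,"rz":0},{"x":0,"y":0,"z":0,"rx":0,"ry":0,"rz":0},{"x":0,"y":0,"z":0,"rx":0,"ry":0,"rz":0},{"x":0,"y":0,"z":0,"rx":0,"ry":0,"rz":0},{"x":0,"y":0,"z":0,"rx":0,"ry":0,"rz":0},{"x":0,"y":0,"z":0,"rx":0,"ry":0,"rz":0},{"x":0,"y":0,"z":0,"rx":0,"ry":0,"rz":0},{"x":0,"y":0,"z":0,"rx":0,"ry":0,"rz":0},{"x":0,"y":0,"z":0,"rx":0,"ry":0,"rz":0},{"x":0,"y":0,"z":0,"rx":0,"ry":0,"rz":0}]'; python3 d.py .4685 -.3757 .102 76.8;python3 - <<'E'
from plant import *
from h import *
t=camera("top");s=camera("side")
a=cv2.resize(t["frame"][140:290,200:400,::-1],(480,360),interpolation=cv2.INTER_CUBIC)
b=cv2.resize(s["frame"][280:400,310:400,::-1],(270,360),interpolation=cv2.INTER_CUBIC)
cv2.imwrite("pics/s7.png",np.hstack([a,b]))
E
```

```text
time: 26.6
position: [0.4767, -0.3414, 0.1027]
tcp_rot: [2.462, 1.951, 0.0]
contact_force: [0.3, -0.1, -0.1]
gripper_width: 0.044
time: 27.6
position: [0.4766, -0.3415, 0.1026]
tcp_rot: [2.462, 1.951, -0.0]
contact_force: [-0.9, -0.7, 0.3]
gripper_width: 0.0438
t 27.6 p [ 0.4766 -0.3415  0.1026] jaw 76.8 tilt [ 0. -0.] w 0.0438 F [-0.9 -0.7  0.3] q [-0.68  0.06  1.47 -0.    1.61 -2.02] hp 0.0187
-> [-0.0202 -0.0854 -0.0016] rz 0.0
```

View pics/s7.png

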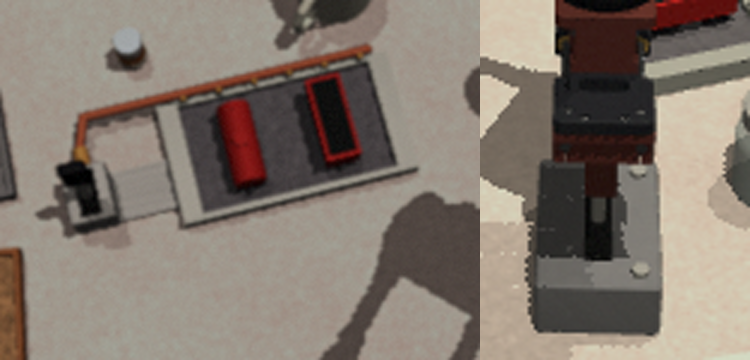

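The pad has returned to its centre with the cars still in place and the lever upright. Now the right push.

```bash
python3 -m creep '[{"x":-0.004,"y":-0.016,"z":0,"rx":0,"ry":0,"rz":0},{"x":-0.007,"y":-0.033,"z":0,"rx":0,"ry":0,"rz":0},{"x":-0.011,"y":-0.05,"z":0,"rx":0,"ry":0,"rz":0},{"x":-0.015,"y":-0.066,"z":0,"rx":0,"ry":0,"rz":0},{"x":-0.018,"y":-0.078,"z":0,"rx":0,"ry":0,"rz":0},{"x":-0.02,"y":-0.0855,"z":0,"rx":0,"ry":0,"rz":0},{"x":-0.02,"y":-0.0855,"z":0,"rx":0,"ry":0,"rz":0},{"x":-0.02,"y":-0.0855,"z":0,"rx":0,"ry":0,"rz":0},{"x":-0.02,"y":-0.0855,"z":0,"rx":0,"ry":0,"rz":0},{"x":-0.02,"y":-0.0855,"z":0,"rx":0,"ry":0,"rz":0}]';python3 -m creep '[{"x":0,"y":0,"z":0,"rx":0,"ry":0,"rz":0},{"x":0,"y":0,"z":0,"rx":0,"ry":0,"rz":0},{"x":0,"y":0,"z":0,"rx":0,"ry":0,"rz":0},{"x":0,"y":0,"z":0,"rx":0,"ry":0,"rz":0},{"x":0,"y":0,"z":0,"rx":0,"ry":0,"rz":0},{"x":0,"y":0,"z":0,"rx":0,"ry":0,"rz":0},{"x":0,"y":0,"z":0,"rx":0,"ry":0,"rz":0},{"x":0,"y":0,"z":0,"rx":0,"ry":0,"rz":0},{"x":0,"y":0,"z":0,"rx":0,"ry":0,"rz":0},{"x":0,"y":0,"z":0,"rx":0,"ry":0,"rz":0}]';python3 -m creep '[{"x":0,"y":0,"z":0,"rx":0,"ry":0,"rz":0},{"x":0,"y":0,"z":0,"rx":0,"ry":0,"rz":0},{"x":0,"y":0,"z":0,"rx":0,"ry":0,"rz":0},{"x":0,"y":0,"z":0,"rx":0,"ry":0,"rz":0},{"x":0,"y":0,"z":0,"rx":0,"ry":0,"rz":0},{"x":0,"y":0,"z":0,"rx":0,"ry":0,"rz":0},{"x":0,"y":0,"z":0,"rx":0,"ry":0,"rz":0},{"x":0,"y":0,"z":0,"rx":0,"ry":0,"rz":0},{"x":0,"y":0,"z":0,"rx":0,"ry":0,"rz":0},{"x":0,"y":0,"z":0,"rx":0,"ry":0,"rz":0}]'; python3 d.py .4765 -.3415 .102 76.8
```

```text
time: 28.7
position: [0.4684, -0.3753, 0.1023]
tcp_rot: [-2.461, -1.951, 0.0]
contact_force: [0.1, 3.2, -3.8]
gripper_width: 0.044
time: 29.7
position: [0.4685, -0.3757, 0.1026]
tcp_rot: [-2.462, -1.951, 0.0]
contact_force: [-0.5, 4.4, -2.6]
gripper_width: 0.0437
time: 30.7
position: [0.4686, -0.3757, 0.1026]
tcp_rot: [2.462, 1.951, -0.0]
contact_force: [0.3, 3.9, -3.0]
gripper_width: 0.044
t 30.7 p [ 0.4686 -0.3757  0.1026] jaw 76.8 tilt [ 0. -0.] w 0.044 F [ 0.3  3.9 -3. ] q [-0.73  0.1   1.43 -0.    1.61 -2.07] hp 0.0187
-> [ 0.0198  0.0856 -0.0016] rz 0.0
```

```bash
python3 -m creep '[{"x":0.006,"y":0.028,"z":0,"rx":0,"ry":0,"rz":0},{"x":0.012,"y":0.056,"z":0,"rx":0,"ry":0,"rz":0},{"x":0.02,"y":0.0855,"z":0,"rx":0,"ry":0,"rz":0},{"x":0.02,"y":0.0855,"z":0,"rx":0,"ry":0,"rz":0},{"x":0.02,"y":0.0855,"z":0,"rx":0,"ry":0,"rz":0},{"x":0.02,"y":0.0855,"z":0,"rx":0,"ry":0,"rz":0},{"x":0.02,"y":0.0855,"z":0,"rx":0,"ry":0,"rz":0},{"x":0.02,"y":0.0855,"z":0,"rx":0,"ry":0,"rz":0},{"x":0.02,"y":0.0855,"z":0,"rx":0,"ry":0,"rz":0},{"x":0.02,"y":0.0855,"z":0,"rx":0,"ry":0,"rz":0}]';python3 -m creep '[{"x":0,"y":0,"z":0,"rx":0,"ry":0,"rz":0},{"x":0,"y":0,"z":0,"rx":0,"ry":0,"rz":0},{"x":0,"y":0,"z":0.04,"rx":0,"ry":0,"rz":0},{"x":0,"y":0,"z":0.1,"rx":0,"ry":0,"rz":0},{"x":0,"y":0,"z":0.18,"rx":0,"ry":0,"rz":0},{"x":0,"y":0,"z":0.22,"rx":0,"ry":0,"rz":0},{"x":0.02,"y":0.08,"z":0.22,"rx":0,"ry":0,"rz":-0.02},{"x":0.05,"y":0.18,"z":0.22,"rx":0,"ry":0,"rz":-0.04},{"x":0.08,"y":0.29,"z":0.22,"rx":0,"ry":0,"rz":-0.06},{"x":0.1,"y":0.4,"z":0.22,"rx":0,"ry":0,"rz":-0.08}]'; python3 d.py .5753 .1565 .18 5.5
```

```text
time: 31.7
position: [0.4765, -0.3417, 0.1026]
tcp_rot: [-2.462, -1.951, 0.0]
contact_force: [-0.4, -0.1, 0.5]
gripper_width: 0.0438
time: 32.7
position: [0.5169, -0.1801, 0.1911]
tcp_rot: [2.874, 1.269, 0.001]
contact_force: [0.6, 0.1, 0.8]
gripper_width: 0.0441
t 32.7 p [ 0.5169 -0.1801  0.1911] jaw 47.6 tilt [ 0.0006 -0.0001] w 0.0441 F [0.6 0.1 0.8] q [-0.4  -0.06  1.43  0.    1.76 -1.23] hp 0.0187
-> [ 0.1459  0.8415 -0.0277] rz -0.1171
```

```bash
python3 -m creep '[{"x":0.02,"y":0.1,"z":0,"rx":0,"ry":0,"rz":-0.02},{"x":0.04,"y":0.21,"z":0,"rx":0,"ry":0,"rz":-0.04},{"x":0.06,"y":0.32,"z":0,"rx":0,"ry":0,"rz":-0.06},{"x":0.08,"y":0.43,"z":0,"rx":0,"ry":0,"rz":-0.08},{"x":0.1,"y":0.54,"z":0,"rx":0,"ry":0,"rz":-0.1},{"x":0.12,"y":0.65,"z":0,"rx":0,"ry":0,"rz":-0.117},{"x":0.14,"y":0.75,"z":0,"rx":0,"ry":0,"rz":-0.117},{"x":0.146,"y":0.84,"z":0,"rx":0,"ry":0,"rz":-0.117},{"x":0.146,"y":0.841,"z":0,"rx":0,"ry":0,"rz":-0.117},{"x":0.146,"y":0.841,"z":0,"rx":0,"ry":0,"rz":-0.117}]' 0.4; python3 d.py .5753 .1565 .102 5.5
python3 - <<'E'
from plant import *
from h import *
s=camera("side");t=camera("top")
a=cv2.resize(t["frame"][140:290,250:450,::-1],(400,300),interpolation=cv2.INTER_CUBIC)
b=cv2.resize(s["frame"][150:300,310:450,::-1],(280,300),interpolation=cv2.INTER_CUBIC)
cv2.imwrite("pics/s8.png",np.hstack([a,b]))
E
```

```text
time: 33.7
position: [0.5749, 0.1555, 0.1907]
tcp_rot: [3.137, 0.163, -0.0]
contact_force: [-0.1, -0.2, 0.4]
gripper_width: 0.053
t 33.7 p [0.5749 0.1555 0.1907] jaw 6.0 tilt [-0.0001 -0.0005] w 0.053 F [-0.1 -0.2  0.4] q [ 0.21  0.07  1.3  -0.    1.76  0.1 ] hp 0.0187
-> [ 0.001   0.0026 -0.2219] rz -0.0013
```

View pics/s8.png

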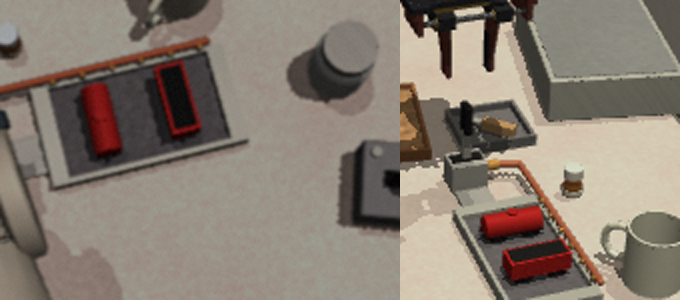

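Fingers straddle the paddle (467,118). Descending and pushing about 42 mm along bed +x.

```bash
python3 -m creep '[{"x":0.001,"y":0.003,"z":-0.04,"rx":0,"ry":0,"rz":0},{"x":0.001,"y":0.003,"z":-0.09,"rx":0,"ry":0,"rz":0},{"x":0.001,"y":0.003,"z":-0.14,"rx":0,"ry":0,"rz":0},{"x":0.001,"y":0.003,"z":-0.18,"rx":0,"ry":0,"rz":0},{"x":0.001,"y":0.003,"z":-0.21,"rx":0,"ry":0,"rz":0},{"x":0.001,"y":0.003,"z":-0.222,"rx":0,"ry":0,"rz":0},{"x":0.001,"y":0.003,"z":-0.222,"rx":0,"ry":0,"rz":0},{"x":0.001,"y":0.003,"z":-0.222,"rx":0,"ry":0,"rz":0},{"x":0.001,"y":0.003,"z":-0.222,"rx":0,"ry":0,"rz":0},{"x":0.001,"y":0.003,"z":-0.222,"rx":0,"ry":0,"rz":0}]'; python3 d.py .6171 .1606 .102 6;python3 -m creep '[{"x":0.02,"y":0.002,"z":0,"rx":0,"ry":0,"rz":0},{"x":0.04,"y":0.004,"z":0,"rx":0,"ry":0,"rz":0},{"x":0.06,"y":0.006,"z":0,"rx":0,"ry":0,"rz":0},{"x":0.08,"y":0.008,"z":0,"rx":0,"ry":0,"rz":0},{"x":0.095,"y":0.009,"z":0,"rx":0,"ry":0,"rz":0},{"x":0.104,"y":0.01,"z":0,"rx":0,"ry":0,"rz":0},{"x":0.104,"y":0.01,"z":0,"rx":0,"ry":0,"rz":0},{"x":0.104,"y":0.01,"z":0,"rx":0,"ry":0,"rz":0},{"x":0.104,"y":0.01,"z":0,"rx":0,"ry":0,"rz":0},{"x":0.104,"y":0.01,"z":0,"rx":0,"ry":0,"rz":0}]';python3 d.py .6171 .1606 .102 6
python3 - <<'E'
from plant import *
from h import *
s=camera("side");np.savez("s9.npz",**s)
b=cv2.resize(s["frame"][150:270,310:430,::-1],(480,480),interpolation=cv2.INTER_CUBIC)
cv2.imwrite("pics/s9.png",b)
E
```

```text
time: 34.8
position: [0.5758, 0.1562, 0.1029]
tcp_rot: [-3.137, -0.161, -0.002]
contact_force: [0.4, -0.6, -0.3]
gripper_width: 0.0528
t 34.8 p [0.5758 0.1562 0.1029] jaw 5.9 tilt [0.0016 0.0003] w 0.0528 F [ 0.4 -0.6 -0.3] q [0.21 0.09 1.44 0.   1.61 0.11] hp 0.0187
-> [ 0.1032  0.0109 -0.0021] rz 0.0004
time: 35.8
position: [0.6168, 0.16, 0.1019]
tcp_rot: [3.137, 0.161, 0.0]
contact_force: [-3.5, -0.1, -1.1]
gripper_width: 0.0526
t 35.8 p [0.6168 0.16   0.1019] jaw 5.9 tilt [ 0.     -0.0001] w 0.0526 F [-3.5 -0.1 -1.1] q [ 0.2   0.2   1.33 -0.    1.62  0.1 ] hp 0.0187
-> [0.0008 0.0014 0.0002] rz 0.0004
```

View pics/s9.png

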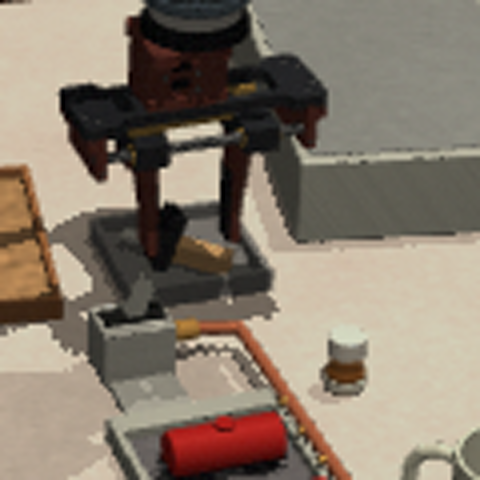

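The paddle leans away at about 0.38 rad, matching 3.5 N, and the scraper is in the dish at (205,255). Hold, release, then lift.

```bash
for i in 1 2; do python3 -m creep '[{"x":0,"y":0,"z":0,"rx":0,"ry":0,"rz":0},{"x":0,"y":0,"z":0,"rx":0,"ry":0,"rz":0},{"x":0,"y":0,"z":0,"rx":0,"ry":0,"rz":0},{"x":0,"y":0,"z":0,"rx":0,"ry":0,"rz":0},{"x":0,"y":0,"z":0,"rx":0,"ry":0,"rz":0},{"x":0,"y":0,"z":0,"rx":0,"ry":0,"rz":0},{"x":0,"y":0,"z":0,"rx":0,"ry":0,"rz":0},{"x":0,"y":0,"z":0,"rx":0,"ry":0,"rz":0},{"x":0,"y":0,"z":0,"rx":0,"ry":0,"rz":0},{"x":0,"y":0,"z":0,"rx":0,"ry":0,"rz":0}]'; done; python3 -m creep '[{"x":-0.03,"y":-0.003,"z":0,"rx":0,"ry":0,"rz":0},{"x":-0.06,"y":-0.006,"z":0,"rx":0,"ry":0,"rz":0},{"x":-0.09,"y":-0.009,"z":0,"rx":0,"ry":0,"rz":0},{"x":-0.104,"y":-0.01,"z":0,"rx":0,"ry":0,"rz":0},{"x":-0.104,"y":-0.01,"z":0,"rx":0,"ry":0,"rz":0},{"x":-0.104,"y":-0.01,"z":0,"rx":0,"ry":0,"rz":0},{"x":-0.104,"y":-0.01,"z":0,"rx":0,"ry":0,"rz":0},{"x":-0.104,"y":-0.01,"z":0,"rx":0,"ry":0,"rz":0},{"x":-0.104,"y":-0.01,"z":0,"rx":0,"ry":0,"rz":0},{"x":-0.104,"y":-0.01,"z":0,"rx":0,"ry":0,"rz":0}]';python3 -m creep '[{"x":0,"y":0,"z":0,"rx":0,"ry":0,"rz":0},{"x":0,"y":0,"z":0,"rx":0,"ry":0,"rz":0},{"x":0,"y":0,"z":0,"rx":0,"ry":0,"rz":0},{"x":0,"y":0,"z":0,"rx":0,"ry":0,"rz":0},{"x":0,"y":0,"z":0.04,"rx":0,"ry":0,"rz":0},{"x":0,"y":0,"z":0.1,"rx":0,"ry":0,"rz":0},{"x":0,"y":0,"z":0.18,"rx":0,"ry":0,"rz":0},{"x":0,"y":0,"z":0.22,"rx":0,"ry":0,"rz":0},{"x":0,"y":0,"z":0.22,"rx":0,"ry":0,"rz":0},{"x":0,"y":0,"z":0.22,"rx":0,"ry":0,"rz":0}]';python3 - <<'E'
from plant import *
from h import *
t=camera("top"); np.savez("t10.npz",**t)
H=hsv(t); h,S,v=[H[...,i].astype(int) for i in range(3)]
red=((h<8)|(h>172))&(S>150)
for n,b,z in(("tanker",(285,165,326,220),.033),("hopper",(328,160,360,220),.05)): print(n,rect(t,box(red,*b),z))
E
python3 d.py .6046 .0058 .12 95.5
```

```text
time: 36.85
position: [0.617, 0.1601, 0.1019]
tcp_rot: [3.137, 0.161, 0.0]
contact_force: [-3.1, -0.5, -0.6]
gripper_width: 0.0528
time: 37.85
position: [0.617, 0.1601, 0.1019]
tcp_rot: [-3.137, -0.161, -0.0]
contact_force: [-2.9, -0.5, 0.0]
gripper_width: 0.0526
time: 38.85
position: [0.5755, 0.1561, 0.1017]
tcp_rot: [3.137, 0.161, -0.0]
contact_force: [-1.1, 0.8, 0.6]
gripper_width: 0.0528
time: 39.85
position: [0.5754, 0.1561, 0.1895]
tcp_rot: [3.137, 0.161, 0.0]
contact_force: [0.8, 0.0, -0.8]
gripper_width: 0.0527
tanker [604.9   5.3  88.   33.2   5.3]
hopper [611.2 -84.6  89.9  36.4   6.5]
t 39.9 p [0.575  0.156  0.1883] jaw 5.9 tilt [-0.0019 -0.0004] w 0.0527 F [ 1.1  0.5 -0.6] q [ 0.21  0.08  1.31 -0.    1.76  0.11] hp 0.0187
-> [ 0.0741 -0.3755 -0.1709] rz 0.249
```

```bash
python3 -m creep '[{"x":0.01,"y":-0.05,"z":0,"rx":0,"ry":0,"rz":0.023},{"x":0.02,"y":-0.11,"z":0,"rx":0,"ry":0,"rz":0.046},{"x":0.03,"y":-0.17,"z":0,"rx":0,"ry":0,"rz":0.069},{"x":0.04,"y":-0.23,"z":0,"rx":0,"ry":0,"rz":0.092},{"x":0.05,"y":-0.29,"z":0,"rx":0,"ry":0,"rz":0.115},{"x":0.06,"y":-0.35,"z":0,"rx":0,"ry":0,"rz":0.138},{"x":0.074,"y":-0.376,"z":0,"rx":0,"ry":0,"rz":0.161},{"x":0.074,"y":-0.376,"z":0,"rx":0,"ry":0,"rz":0.184},{"x":0.074,"y":-0.376,"z":-0.05,"rx":0,"ry":0,"rz":0.207},{"x":0.074,"y":-0.376,"z":-0.08,"rx":0,"ry":0,"rz":0.23}]' 0.3; python3 -m creep '[{"x":0,"y":0,"z":-0.05,"rx":0,"ry":0,"rz":0.01},{"x":0,"y":0,"z":-0.1,"rx":0,"ry":0,"rz":0.019},{"x":0,"y":0,"z":-0.1,"rx":0,"ry":0,"rz":0.019},{"x":0,"y":0,"z":-0.1,"rx":0,"ry":0,"rz":0.019},{"x":0,"y":0,"z":-0.1,"rx":0,"ry":0,"rz":0.019},{"x":0,"y":0,"z":-0.1,"rx":0,"ry":0,"rz":0.019},{"x":0,"y":0,"z":-0.1,"rx":0,"ry":0,"rz":0.019},{"x":0,"y":0,"z":-0.1,"rx":0,"ry":0,"rz":0.019},{"x":0,"y":0,"z":-0.1,"rx":0,"ry":0,"rz":0.019},{"x":0,"y":0,"z":-0.1,"rx":0,"ry":0,"rz":0.019}]';python3 d.py .6048 .0055 .021 95.4
```

```text
time: 40.9
position: [0.604, 0.0055, 0.1544]
tcp_rot: [-2.239, -2.199, 0.004]
contact_force: [0.3, -0.3, -0.4]
gripper_width: 0.0618
time: 41.9
position: [0.605, 0.0057, 0.118]
tcp_rot: [2.112, 2.325, 0.0]
contact_force: [0.7, 0.5, 0.3]
gripper_width: 0.0614
t 41.9 p [0.605  0.0057 0.118 ] jaw 95.5 tilt [ 0.0002 -0.0001] w 0.0614 F [0.7 0.5 0.3] q [-0.05  0.11  1.4  -0.    1.64 -1.71] hp 0.0187
-> [-0.0005 -0.0004 -0.2425] rz -0.0003
```

```bash
python3 -m creep '[{"x":0,"y":0,"z":-0.04,"rx":0,"ry":0,"rz":0},{"x":0,"y":0,"z":-0.1,"rx":0,"ry":0,"rz":0},{"x":0,"y":0,"z":-0.16,"rx":0,"ry":0,"rz":0},{"x":0,"y":0,"z":-0.21,"rx":0,"ry":0,"rz":0},{"x":0,"y":0,"z":-0.235,"rx":0,"ry":0,"rz":0},{"x":0,"y":0,"z":-0.242,"rx":0,"ry":0,"rz":0},{"x":0,"y":0,"z":-0.242,"rx":0,"ry":0,"rz":0},{"x":0,"y":0,"z":-0.242,"rx":0,"ry":0,"rz":0},{"x":0,"y":0,"z":-0.242,"rx":0,"ry":0,"rz":0},{"x":0,"y":0,"z":-0.242,"rx":0,"ry":0,"rz":0}]' 0.3 25; python3 -m creep '[{"x":0,"y":0,"z":0,"rx":0,"ry":0,"rz":0},{"x":0,"y":0,"z":0,"rx":0,"ry":0,"rz":0},{"x":0,"y":0,"z":0,"rx":0,"ry":0,"rz":0},{"x":0,"y":0,"z":0,"rx":0,"ry":0,"rz":0},{"x":0,"y":0,"z":0,"rx":0,"ry":0,"rz":0},{"x":0,"y":0,"z":0.06,"rx":0,"ry":0,"rz":0},{"x":0,"y":0,"z":0.16,"rx":0,"ry":0,"rz":0},{"x":0,"y":0,"z":0.27,"rx":0,"ry":0,"rz":0},{"x":0,"y":0,"z":0.38,"rx":0,"ry":0,"rz":0},{"x":0,"y":0,"z":0.45,"rx":0,"ry":0,"rz":0}]' 1 25;python3 d.py .4842 .3849 .19 86.7
```

```text
time: 42.9
position: [0.6056, 0.0057, 0.0221]
tcp_rot: [2.111, 2.325, 0.002]
contact_force: [0.3, 0.3, 0.2]
gripper_width: 0.0615
time: 43.9
position: [0.6055, 0.0057, 0.205]
tcp_rot: [2.11, 2.323, 0.004]
contact_force: [0.1, 0.3, -0.4]
gripper_width: 0.0336
t 43.9 p [0.6055 0.0057 0.205 ] jaw 95.5 tilt [ 0.004  -0.0002] w 0.0336 F [ 0.1  0.3 -0.4] q [-0.05  0.1   1.25 -0.    1.79 -1.71] hp 0.0187
-> [-0.3032  0.9481 -0.0374] rz -0.0245
```

```bash
python3 -m creep '[{"x":-0.02,"y":0.06,"z":0,"rx":0,"ry":0,"rz":-0.002},{"x":-0.05,"y":0.14,"z":0,"rx":0,"ry":0,"rz":-0.005},{"x":-0.08,"y":0.24,"z":0,"rx":0,"ry":0,"rz":-0.008},{"x":-0.11,"y":0.34,"z":0,"rx":0,"ry":0,"rz":-0.011},{"x":-0.14,"y":0.44,"z":0,"rx":0,"ry":0,"rz":-0.014},{"x":-0.17,"y":0.54,"z":0,"rx":0,"ry":0,"rz":-0.017},{"x":-0.2,"y":0.64,"z":0,"rx":0,"ry":0,"rz":-0.02},{"x":-0.24,"y":0.74,"z":0,"rx":0,"ry":0,"rz":-0.0245},{"x":-0.27,"y":0.84,"z":0,"rx":0,"ry":0,"rz":-0.0245},{"x":-0.29,"y":0.91,"z":0,"rx":0,"ry":0,"rz":-0.0245}]'; python3 -m creep '[{"x":-0.013,"y":0.038,"z":0,"rx":0,"ry":0,"rz":0},{"x":-0.013,"y":0.038,"z":-0.08,"rx":0,"ry":0,"rz":0},{"x":-0.013,"y":0.038,"z":-0.16,"rx":0,"ry":0,"rz":0},{"x":-0.013,"y":0.038,"z":-0.24,"rx":0,"ry":0,"rz":0},{"x":-0.013,"y":0.038,"z":-0.28,"rx":0,"ry":0,"rz":0},{"x":-0.013,"y":0.038,"z":-0.28,"rx":0,"ry":0,"rz":0},{"x":-0.013,"y":0.038,"z":-0.28,"rx":0,"ry":0,"rz":0},{"x":-0.013,"y":0.038,"z":-0.28,"rx":0,"ry":0,"rz":0},{"x":-0.013,"y":0.038,"z":-0.28,"rx":0,"ry":0,"rz":0},{"x":-0.013,"y":0.038,"z":-0.28,"rx":0,"ry":0,"rz":0}]'; python3 d.py .4842 .3849 .021 86.7
```

```text
time: 44.9
position: [0.4875, 0.3721, 0.2006]
tcp_rot: [-2.282, -2.158, 0.001]
contact_force: [0.7, -0.5, -1.2]
gripper_width: 0.0338
time: 45.9
position: [0.4843, 0.3853, 0.0905]
tcp_rot: [2.285, 2.156, 0.004]
contact_force: [0.6, -0.3, -1.0]
gripper_width: 0.0331
t 45.9 p [0.4843 0.3853 0.0905] jaw 86.7 tilt [0.0019 0.0013] w 0.0331 F [ 0.6 -0.3 -1. ] q [ 0.62  0.15  1.4   0.    1.59 -0.9 ] hp 0.0187
-> [-0.0003 -0.0009 -0.1738] rz 0.0
```

```bash
python3 -m creep '[{"x":0,"y":0,"z":-0.03,"rx":0,"ry":0,"rz":0},{"x":0,"y":0,"z":-0.07,"rx":0,"ry":0,"rz":0},{"x":0,"y":0,"z":-0.11,"rx":0,"ry":0,"rz":0},{"x":0,"y":0,"z":-0.14,"rx":0,"ry":0,"rz":0},{"x":0,"y":0,"z":-0.16,"rx":0,"ry":0,"rz":0},{"x":0,"y":0,"z":-0.17,"rx":0,"ry":0,"rz":0},{"x":0,"y":0,"z":-0.175,"rx":0,"ry":0,"rz":0},{"x":0,"y":0,"z":-0.175,"rx":0,"ry":0,"rz":0},{"x":0,"y":0,"z":-0.175,"rx":0,"ry":0,"rz":0},{"x":0,"y":0,"z":-0.175,"rx":0,"ry":0,"rz":0}]' 1 25; python3 -m creep '[{"x":0,"y":0,"z":0,"rx":0,"ry":0,"rz":0},{"x":0,"y":0,"z":0,"rx":0,"ry":0,"rz":0},{"x":0,"y":0,"z":0,"rx":0,"ry":0,"rz":0},{"x":0,"y":0,"z":0.03,"rx":0,"ry":0,"rz":0},{"x":0,"y":0,"z":0.09,"rx":0,"ry":0,"rz":0},{"x":0,"y":0,"z":0.18,"rx":0,"ry":0,"rz":0},{"x":0,"y":0,"z":0.28,"rx":0,"ry":0,"rz":0},{"x":0,"y":0,"z":0.38,"rx":0,"ry":0,"rz":0},{"x":0,"y":0,"z":0.43,"rx":0,"ry":0,"rz":0},{"x":0,"y":0,"z":0.43,"rx":0,"ry":0,"rz":0}]' 0.3;python3 d.py .6125 -.0850 .17 95.5;python3 - <<'E'
from plant import *
from h import *
t=camera("top")
H=hsv(t); h,S,v=[H[...,i].astype(int) for i in range(3)]
red=((h<8)|(h>172))&(S>150)
print(rect(t,box(red,328,160,360,220),.05))
E
```

```text
time: 46.9
position: [0.4841, 0.3851, 0.0196]
tcp_rot: [2.285, 2.156, 0.002]
contact_force: [-0.5, 0.4, -0.5]
gripper_width: 0.0338
time: 47.9
position: [0.4851, 0.3858, 0.197]
tcp_rot: [2.284, 2.155, 0.014]
contact_force: [1.1, -0.2, 0.8]
gripper_width: 0.0615
t 47.9 p [0.4851 0.3858 0.197 ] jaw 86.7 tilt [0.0073 0.0052] w 0.0615 F [ 1.1 -0.2  0.8] q [ 0.62  0.13  1.23 -0.    1.77 -0.9 ] hp 0.0187
-> [ 0.3186 -1.1771 -0.0675] rz 0.0245
[611.2 -84.6  89.9  36.5   6.5]
```

```bash
python3 -m creep '[{"x":0.03,"y":-0.08,"z":0,"rx":0,"ry":0,"rz":0.002},{"x":0.06,"y":-0.19,"z":0,"rx":0,"ry":0,"rz":0.005},{"x":0.09,"y":-0.3,"z":0,"rx":0,"ry":0,"rz":0.008},{"x":0.12,"y":-0.41,"z":0,"rx":0,"ry":0,"rz":0.011},{"x":0.15,"y":-0.52,"z":0,"rx":0,"ry":0,"rz":0.014},{"x":0.18,"y":-0.63,"z":0,"rx":0,"ry":0,"rz":0.017},{"x":0.21,"y":-0.74,"z":0,"rx":0,"ry":0,"rz":0.02},{"x":0.24,"y":-0.85,"z":0,"rx":0,"ry":0,"rz":0.0245},{"x":0.27,"y":-0.94,"z":0,"rx":0,"ry":0,"rz":0.0245},{"x":0.29,"y":-1,"z":0,"rx":0,"ry":0,"rz":0.0245}]'; python3 d.py .6125 -.085 .12 95.7
```

```text
time: 48.95
position: [0.5993, -0.0179, 0.1882]
tcp_rot: [-2.113, -2.321, 0.004]
contact_force: [-0.2, 0.7, 0.6]
gripper_width: 0.0619
t 49.0 p [ 0.5993 -0.0179  0.1882] jaw 95.4 tilt [-0.0039 -0.0002] w 0.0619 F [-0.2  0.7  0.6] q [-0.09  0.09  1.29 -0.    1.76 -1.75] hp 0.0187
-> [ 0.0331 -0.1677 -0.1704] rz 0.0009
```

```bash
python3 -m creep '[{"x":0.02,"y":-0.08,"z":0,"rx":0,"ry":0,"rz":0.001},{"x":0.03,"y":-0.15,"z":-0.03,"rx":0,"ry":0,"rz":0.001},{"x":0.03,"y":-0.16,"z":-0.1,"rx":0,"ry":0,"rz":0.001},{"x":0.03,"y":-0.16,"z":-0.17,"rx":0,"ry":0,"rz":0.001},{"x":0.03,"y":-0.16,"z":-0.17,"rx":0,"ry":0,"rz":0.001},{"x":0.03,"y":-0.16,"z":-0.17,"rx":0,"ry":0,"rz":0.001},{"x":0.03,"y":-0.16,"z":-0.17,"rx":0,"ry":0,"rz":0.001},{"x":0.03,"y":-0.16,"z":-0.17,"rx":0,"ry":0,"rz":0.001},{"x":0.03,"y":-0.16,"z":-0.17,"rx":0,"ry":0,"rz":0.001},{"x":0.03,"y":-0.16,"z":-0.17,"rx":0,"ry":0,"rz":0.001}]'; python3 d.py .6125 -.085 .0225 95.7
```

```text
time: 49.95
position: [0.6122, -0.079, 0.124]
tcp_rot: [2.104, 2.331, 0.001]
contact_force: [0.1, -0.4, -0.1]
gripper_width: 0.0611
t 50.0 p [ 0.6122 -0.079   0.124 ] jaw 95.9 tilt [ 0.0016 -0.0003] w 0.0611 F [ 0.1 -0.4 -0.1] q [-0.18  0.14  1.35 -0.    1.65 -1.86] hp 0.0187
-> [ 0.0009 -0.015  -0.2538] rz -0.0005
```

```bash
python3 -m creep '[{"x":0.001,"y":-0.015,"z":-0.02,"rx":0,"ry":0,"rz":0},{"x":0.001,"y":-0.015,"z":-0.08,"rx":0,"ry":0,"rz":0},{"x":0.001,"y":-0.015,"z":-0.15,"rx":0,"ry":0,"rz":0},{"x":0.001,"y":-0.015,"z":-0.21,"rx":0,"ry":0,"rz":0},{"x":0.001,"y":-0.015,"z":-0.24,"rx":0,"ry":0,"rz":0},{"x":0.001,"y":-0.015,"z":-0.253,"rx":0,"ry":0,"rz":0},{"x":0.001,"y":-0.015,"z":-0.253,"rx":0,"ry":0,"rz":0},{"x":0.001,"y":-0.015,"z":-0.253,"rx":0,"ry":0,"rz":0},{"x":0.001,"y":-0.015,"z":-0.253,"rx":0,"ry":0,"rz":0},{"x":0.001,"y":-0.015,"z":-0.253,"rx":0,"ry":0,"rz":0}]' 0.3 25; python3 -m creep '[{"x":0,"y":0,"z":0,"rx":0,"ry":0,"rz":0},{"x":0,"y":0,"z":0,"rx":0,"ry":0,"rz":0},{"x":0,"y":0,"z":0,"rx":0,"ry":0,"rz":0},{"x":0,"y":0,"z":0,"rx":0,"ry":0,"rz":0},{"x":0,"y":0,"z":0,"rx":0,"ry":0,"rz":0},{"x":0,"y":0,"z":0.06,"rx":0,"ry":0,"rz":0},{"x":0,"y":0,"z":0.16,"rx":0,"ry":0,"rz":0},{"x":0,"y":0,"z":0.27,"rx":0,"ry":0,"rz":0},{"x":0,"y":0,"z":0.38,"rx":0,"ry":0,"rz":0},{"x":0,"y":0,"z":0.45,"rx":0,"ry":0,"rz":0}]' 1 25;python3 d.py .4789 .2931 .19 86.7
```

```text
time: 50.95
position: [0.6128, -0.0852, 0.0231]
tcp_rot: [2.104, 2.331, 0.002]
contact_force: [0.1, 0.2, -0.4]
gripper_width: 0.0614
time: 51.95
position: [0.6127, -0.0852, 0.2059]
tcp_rot: [2.102, 2.33, 0.003]
contact_force: [0.7, -0.2, -1.7]
gripper_width: 0.0341
t 52.0 p [ 0.6127 -0.0852  0.2059] jaw 95.9 tilt [ 0.004  -0.0008] w 0.0341 F [ 0.7 -0.2 -1.7] q [-0.19  0.13  1.21  0.    1.79 -1.87] hp 0.0187
-> [-0.3345  0.9457 -0.0397] rz -0.0255
```

```bash
python3 -m creep '[{"x":-0.02,"y":0.06,"z":0,"rx":0,"ry":0,"rz":-0.002},{"x":-0.05,"y":0.14,"z":0,"rx":0,"ry":0,"rz":-0.005},{"x":-0.08,"y":0.24,"z":0,"rx":0,"ry":0,"rz":-0.008},{"x":-0.11,"y":0.34,"z":0,"rx":0,"ry":0,"rz":-0.011},{"x":-0.15,"y":0.44,"z":0,"rx":0,"ry":0,"rz":-0.014},{"x":-0.19,"y":0.54,"z":0,"rx":0,"ry":0,"rz":-0.017},{"x":-0.23,"y":0.64,"z":0,"rx":0,"ry":0,"rz":-0.02},{"x":-0.26,"y":0.74,"z":0,"rx":0,"ry":0,"rz":-0.0255},{"x":-0.3,"y":0.84,"z":0,"rx":0,"ry":0,"rz":-0.0255},{"x":-0.32,"y":0.91,"z":0,"rx":0,"ry":0,"rz":-0.0255}]'; python3 -m creep '[{"x":-0.014,"y":0.036,"z":0,"rx":0,"ry":0,"rz":0},{"x":-0.014,"y":0.036,"z":0,"rx":0,"ry":0,"rz":0},{"x":-0.014,"y":0.036,"z":-0.06,"rx":0,"ry":0,"rz":0},{"x":-0.014,"y":0.036,"z":-0.14,"rx":0,"ry":0,"rz":0},{"x":-0.014,"y":0.036,"z":-0.22,"rx":0,"ry":0,"rz":0},{"x":-0.014,"y":0.036,"z":-0.26,"rx":0,"ry":0,"rz":0},{"x":-0.014,"y":0.036,"z":-0.26,"rx":0,"ry":0,"rz":0},{"x":-0.014,"y":0.036,"z":-0.26,"rx":0,"ry":0,"rz":0},{"x":-0.014,"y":0.036,"z":-0.26,"rx":0,"ry":0,"rz":0},{"x":-0.014,"y":0.036,"z":-0.26,"rx":0,"ry":0,"rz":0}]'; python3 d.py .4789 .2931 .022 86.7
python3 - <<'E'
from plant import *
from h import *
s=camera("side")
b=cv2.resize(s["frame"][140:330,230:450,::-1],(660,570),interpolation=cv2.INTER_CUBIC)
cv2.imwrite("pics/s11.png",b)
E
```

```text
time: 52.95
position: [0.4826, 0.2812, 0.2017]
tcp_rot: [-2.282, -2.158, 0.0]
contact_force: [0.5, -0.3, -0.6]
gripper_width: 0.0338
time: 53.95
position: [0.4795, 0.2937, 0.1]
tcp_rot: [2.284, 2.156, 0.005]
contact_force: [0.2, -0.6, -0.6]
gripper_width: 0.0334
t 54.0 p [0.4795 0.2937 0.1   ] jaw 86.7 tilt [0.003  0.0015] w 0.0334 F [ 0.2 -0.6 -0.6] q [ 0.49 -0.    1.54 -0.    1.6  -1.02] hp 0.0187
-> [-0.0016 -0.0014 -0.1949] rz 0.0
```

View pics/s11.png

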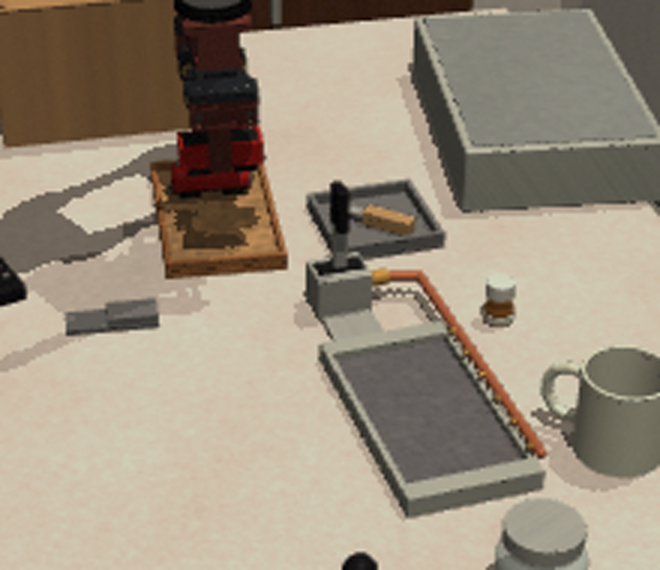

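The hopper is held over the tray (218,165), and the bed is empty with the lever upright. The tanker should be behind the hopper, which I'll check after placing. Lowering, releasing and backing off.

```bash
python3 -m creep '[{"x":-0.001,"y":-0.001,"z":-0.04,"rx":0,"ry":0,"rz":0},{"x":-0.001,"y":-0.001,"z":-0.09,"rx":0,"ry":0,"rz":0},{"x":-0.001,"y":-0.001,"z":-0.13,"rx":0,"ry":0,"rz":0},{"x":-0.001,"y":-0.001,"z":-0.16,"rx":0,"ry":0,"rz":0},{"x":-0.001,"y":-0.001,"z":-0.18,"rx":0,"ry":0,"rz":0},{"x":-0.001,"y":-0.001,"z":-0.19,"rx":0,"ry":0,"rz":0},{"x":-0.001,"y":-0.001,"z":-0.196,"rx":0,"ry":0,"rz":0},{"x":-0.001,"y":-0.001,"z":-0.196,"rx":0,"ry":0,"rz":0},{"x":-0.001,"y":-0.001,"z":-0.196,"rx":0,"ry":0,"rz":0},{"x":-0.001,"y":-0.001,"z":-0.196,"rx":0,"ry":0,"rz":0}]' 1 25; python3 -m creep '[{"x":0,"y":0,"z":0,"rx":0,"ry":0,"rz":0},{"x":0,"y":0,"z":0,"rx":0,"ry":0,"rz":0},{"x":0,"y":0,"z":0,"rx":0,"ry":0,"rz":0},{"x":0,"y":0,"z":0.03,"rx":0,"ry":0,"rz":0},{"x":0,"y":0,"z":0.09,"rx":0,"ry":0,"rz":0},{"x":0,"y":0,"z":0.18,"rx":0,"ry":0,"rz":0},{"x":0,"y":0,"z":0.28,"rx":0,"ry":0,"rz":0},{"x":0,"y":0,"z":0.38,"rx":0,"ry":0,"rz":0},{"x":0,"y":0,"z":0.45,"rx":0,"ry":0,"rz":0},{"x":0,"y":0,"z":0.45,"rx":0,"ry":0,"rz":0}]' 0.3; python3 -m creep '[{"x":0,"y":-0.1,"z":0,"rx":0,"ry":0,"rz":0},{"x":-0.03,"y":-0.2,"z":0,"rx":0,"ry":0,"rz":0},{"x":-0.05,"y":-0.3,"z":0,"rx":0,"ry":0,"rz":0},{"x":-0.05,"y":-0.4,"z":0,"rx":0,"ry":0,"rz":0},{"x":-0.05,"y":-0.5,"z":0,"rx":0,"ry":0,"rz":0},{"x":-0.05,"y":-0.6,"z":0,"rx":0,"ry":0,"rz":0},{"x":-0.05,"y":-0.7,"z":0,"rx":0,"ry":0,"rz":0},{"x":-0.05,"y":-0.8,"z":0,"rx":0,"ry":0,"rz":0},{"x":-0.05,"y":-0.85,"z":0,"rx":0,"ry":0,"rz":0},{"x":-0.05,"y":-0.85,"z":0,"rx":0,"ry":0,"rz":0}]';python3 d.py
python3 - <<'E'
from plant import *
from h import *
t=camera("top");s=camera("side"); np.savez("t12.npz",**t);np.savez("s12.npz",**s)
H=hsv(t); h,S,v=[H[...,i].astype(int) for i in range(3)]
red=((h<8)|(h>172))&(S>150)
n,l,st,ce=cv2.connectedComponentsWithStats(red.astype(np.uint8))
R=lambda a:np.array([[np.cos(a),np.sin(a)],[-np.sin(a),np.cos(a)]])
for i in range(1,n):
    if st[i,4]>60:
        r=rect(t,l==i,.04); print(r, "in storage", (R(np.radians(-3.3))@(r[:2]-[481.5,339])).round(1), st[i])
wood=(h>5)&(h<25)&(S>110)&(v>90)
r=rect(t,box(wood,152,175,206,232),.024); print("scr",r,"in dish",(R(np.radians(4.5))@(r[:2]-[642.7,290.7])).round(1))
a=cv2.resize(t["frame"][140:320,100:290,::-1],(400,380),interpolation=cv2.INTER_CUBIC)
b=cv2.resize(s["frame"][160:360,260:460,::-1],(380,380),interpolation=cv2.INTER_CUBIC)
cv2.imwrite("pics/f.png",np.hstack([a,b]))
E
```

```text
time: 55.0
position: [0.4785, 0.2931, 0.0199]
tcp_rot: [2.285, 2.156, 0.002]
contact_force: [-0.3, -0.1, -2.1]
gripper_width: 0.0336
time: 56.0
position: [0.4798, 0.2938, 0.2064]
tcp_rot: [2.283, 2.154, 0.016]
contact_force: [-0.2, 0.7, 0.2]
gripper_width: 0.0614
time: 57.0
position: [0.4576, -0.0493, 0.1986]
tcp_rot: [-2.289, -2.151, 0.002]
contact_force: [-0.2, -0.0, -0.0]
gripper_width: 0.0614
t 57.0 p [ 0.4576 -0.0493  0.1986] jaw 86.5 tilt [-0.0013 -0.0004] w 0.0614 F [-0.2 -0.  -0. ] q [-0.18 -0.29  1.63 -0.    1.8  -1.69] hp 0.0187
[655.2 109.2 100.6  19.4 -75.1] in storage [ 186.6 -219.4] [233 178  42  19  95]
[480.7 291.4  87.4  40.3  -4.8] in storage [  1.9 -47.6] [172 250  19  40 367]
[468.  360.3  83.2  35.9 -13.1] in storage [-14.7  20.5] [141 261  20  38 582]
scr [654.4 278.1  53.4  16.2 -40.6] in dish [ 10.7 -13.5]
```

View pics/f.png

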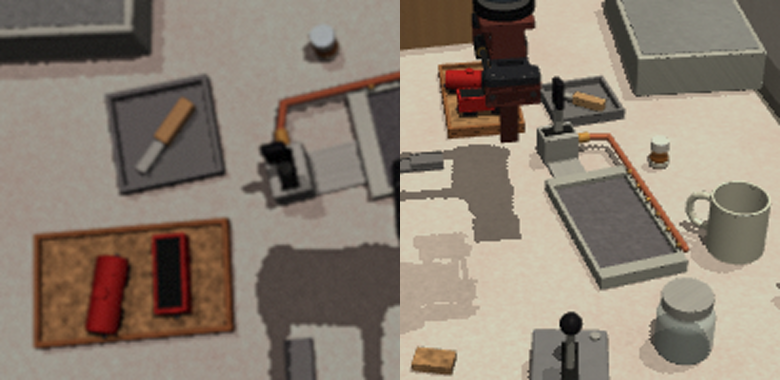

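Final view: the hopper is placed well (170,273). The tanker (107,293) has been knocked to about (-15,+20) mm in the tray, 13° skewed, with its near end close to the rim. The scraper is in the dish. I'll clear the arm and measure the tanker in both views.

```bash
python3 -m creep '[{"x":0,"y":-0.1,"z":0,"rx":0,"ry":0,"rz":0},{"x":0,"y":-0.2,"z":0,"rx":0,"ry":0,"rz":0},{"x":0,"y":-0.3,"z":0,"rx":0,"ry":0,"rz":0},{"x":0,"y":-0.4,"z":0,"rx":0,"ry":0,"rz":0},{"x":0,"y":-0.5,"z":0,"rx":0,"ry":0,"rz":0},{"x":0,"y":-0.5,"z":0,"rx":0,"ry":0,"rz":0},{"x":0,"y":-0.5,"z":0,"rx":0,"ry":0,"rz":0},{"x":0,"y":-0.5,"z":0,"rx":0,"ry":0,"rz":0},{"x":0,"y":-0.5,"z":0,"rx":0,"ry":0,"rz":0},{"x":0,"y":-0.5,"z":0,"rx":0,"ry":0,"rz":0}]' 0.43
python3 - <<'E'
from plant import *
from h import *
t=camera("top");s=camera("side"); np.savez("t13.npz",**t);np.savez("s13.npz",**s)
for nm,c in(("t",t),("s",s)):
    H=hsv(c); h,S,v=[H[...,i].astype(int) for i in range(3)]
    red=((h<8)|(h>172))&(S>150)
    n,l,st,ce=cv2.connectedComponentsWithStats(red.astype(np.uint8))
    for i in range(1,n):
        if st[i,4]>60: print(nm,st[i],ce[i].round(1),[rect(c,l==i,z).tolist() for z in(.031,.04)])
a=cv2.resize(t["frame"][240:310,110:215,::-1],(480,320),interpolation=cv2.INTER_CUBIC)
b=cv2.resize(s["frame"][185:235,275:335,::-1],(300,250),interpolation=cv2.INTER_CUBIC)
o=np.zeros((320,790,3),np.uint8);o[:,:480]=a;o[:250,485:785]=b;cv2.imwrite("pics/g.png",o)
E
```

```text
time: 58.1
position: [0.4585, -0.2459, 0.1997]
tcp_rot: [2.282, 2.158, 0.0]
contact_force: [-0.6, 0.2, 1.0]
gripper_width: 0.0501
t [232 179  40  17  90] [250.1 185.4] [[656.7, 114.4, 98.3, 14.5, -77.6], [653.6, 113.6, 97.5, 14.4, -77.6]]
t [172 250  19  39 359] [182.1 269.7] [[482.4, 294.1, 88.2, 40.1, -2.3], [480.8, 291.7, 87.4, 39.8, -2.3]]
t [141 261  20  38 584] [150.6 279.4] [[469.6, 363.2, 84.0, 36.3, -14.0], [468.1, 360.2, 83.2, 36.0, -14.0]]
s [284 196  67  42 884] [315.4 215.7] [[524.4, 284.5, 297.2, 151.6, -56.7], [521.7, 270.0, 294.3, 150.2, -56.7]]
s [322 255  33  28 312] [336.6 265.5] [[529.0, -7.0, 121.0, 89.2, 78.9], [526.3, -18.7, 119.8, 88.3, 78.9]]
```

View pics/g.png

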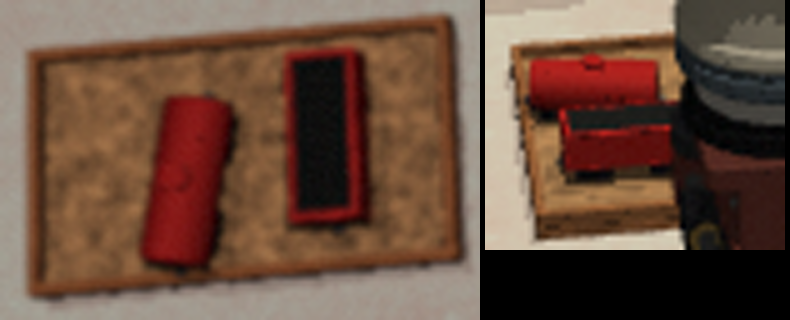

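The tanker is upright (dome on top at (592,62) of the side crop), about 10° skewed in the tray, and its near end is close to the rim. Numeric check that it is level and not riding on the rim:

Run:
```python
from h import *
s=dict(np.load("s13.npz")); t=dict(np.load("t13.npz"))
H=hsv(s); h,S,v=[H[...,i].astype(int) for i in range(3)]
red=((h<8)|(h>172))&(S>150)
for c in range(281,310,2):
    r=np.where(red[185:215,c])[0]+185; print(c,r.min() if len(r) else None,r.max() if len(r) else None,end="; ")
print()
c0=np.array([469.6,363.2])/1000; u=np.array([np.cos(np.radians(-14)),np.sin(np.radians(-14))])
nrm=np.array([-u[1],u[0]])
for dz in(0,.008):
    pts=[]
    for e,zz in((-1,.031+dz),(1,.031)):
        for k in np.linspace(0,2*np.pi,24): 
            q=c0+e*.040*u+.017*np.cos(k)*nrm; pts.append([*q,zz+.017*np.sin(k)])
    p=proj(s,np.array(pts)); print("dz",dz,"near end x range",p[:24,0].min().round(1),"top row",p[:24,1].min().round(1),"far top",p[24:,1].min().round(1),"far x",p[24:,0].max().round(1))
```

```text
281 None None; 283 None None; 285 197 206; 287 197 206; 289 197 208; 291 197 214; 293 197 214; 295 196 214; 297 196 214; 299 197 214; 301 197 214; 303 197 214; 305 197 214; 307 197 214; 309 198 214; 
dz 0 near end x range 282.5 top row 196.9 far top 197.4 far x 308.3
dz 0.008 near end x range 282.4 top row 194.8 far top 197.4 far x 308.3
```

The tanker's top edge is level (rows 197 and 197, against 196.9 and 197.4 predicted for lying flat on the floor). It sits well within the limits, so I'll leave it and hand in.

```bash
python3 -c "
from plant import *
print(close_job())"
```

```text
the job is handed in; nothing more can be done
None
```

I handed the job in at about 58 s of the 210 s allowed. No verdict was reported, and none of my last checks failed.

**What I did:**
- Moved the scraper into the tool dish.
- Stood the two cars present, the tanker and the hopper, on the pad.
- Tilted and held the jog lever left, then right, then pushed and held the air lever away. Each lever sprang back in between. From geometry and reaction force, I estimate each tilt at about 0.38 rad, held for 2 s or more.
- Stood both cars in the storage tray.

**What the last checks showed:**
- **Scraper:** in the dish, about (11, -13) mm from its middle.
- **Hopper:** at about (2, -47) mm in the tray, standing on its wheels.
- **Tanker:** found moved after I had placed it, to about (-13, +23) mm and skewed by about 10°. It is upright and level on the tray floor by the side view. Its near end is close to the rim. I left it there because it is within the limits.
- **Levers and arm:** in the last views, both levers look upright and nothing is touching the arm.
- **Bystanders:** I saw no change in the mug, jar, paint bottle, rail rubber or ramp. I did not measure them, and the remote was not checked in the final crops.

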